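# Charge a blast cabinet with a casting through the slot in its cover plate

### The job

Set the long-handled charging boat level in its rest, lay the cast column from the tray in it and let go of both. Then take the boat again by its handle, pass it through the slot in the cover plate without anything touching the plate, and tip it sideways inside so that the column rolls out into the basket. Bring the empty boat back out and leave it level in its rest, and leave everything else on the bench where it is.

Things in the scene. Friction and masses are not known exactly. Their poses are not given: they have to be found in the camera images.
- boat_mid (a point): Charging boat: sheet-steel trough on a steel rod with a round wooden handle, 265 mm long in all, 170 g, starts flat and level on the bench with clutter beside it. Point on the rod's axis, near the balance point, 12 mm above the underside. x points along the rod to the nose, z up out of the trough. Along x from here: handle -135 to -45 mm, rod (10 mm diameter) -45 to +50, trough +50 to +130.
- boat_trough (a point): Same boat: middle of its trough, on the rod's axis, 90 mm along x from boat_mid, same axes. Trough 80 mm long, 68 wide over the rims, ends closed; underside 12 mm and inner floor 9 mm below the axis, rims 4 mm above it. Floor 24 mm wide, sides slope up and out at 31 degrees: a round piece rolls out over the side when the boat is rolled about its rod well beyond that (60 degrees is ample).
- boat_handle (a point): Same boat: middle of its round wooden handle (24 mm diameter, 90 mm long), on the axis, 90 mm behind boat_mid, same axes. Being round it can be gripped at any tilt about the axis.
- rest_seat (a point): Boat rest, fixed to the bench: where boat_trough comes when the boat sits in it, 75 mm above the bench; x is then the way the boat's nose points (towards the cabinet), z up. A flat shelf, 60 mm along x by 66, centred under here, top 12 mm below, carries the trough. Base plate 8 mm thick, 60 wide, from 140 mm behind to 35 mm ahead.
- rest_fork (a point): Boat rest: its upright V fork that carries the rod: point on the seated rod's axis, 120 mm behind rest_seat, 75 mm above the bench, same axes. 8 mm thick along x; V of 90 degrees, prongs rise to 9 mm above and 17 mm either side of the point. The seated boat's handle overhangs freely behind it.
- column_mid (a point): Cast grey-metal column, 48 mm long, 50 g, the longest of the three castings in the tray: round shaft 14 mm in diameter with a round collar, 18 mm diameter and 5 mm thick, at each end. Point at its centre, x along it. It lies level and rolls easily.
- tray: Wooden casting tray, fixed, 80 x 180 x 16 mm, origin in the middle of its underside. Three grooves, 14 mm wide, run along its x at y = -55, 0, +55 mm; each holds one casting along x, its centre 5.7 mm above the tray's top. Which groove holds which changes.
- cabinet: Grey steel blast cabinet, fixed, origin on the bench right under slot, same axes. Reaches from x = -140 to +190 mm and y = -300 to 0 mm; 180 mm high at its front (-x, glove ports), a clear window slopes up from there to 280 mm at x = +80. The slotted cover plate is on its +y side.
- cover_plate: Steel cover plate on the cabinet's +y side, 170 x 120 mm, 4 mm thick, with the slot in its middle. Origin as cabinet. Must not be touched.
- slot (a point): Centre of the slot, on the outer face of the cover plate, 140 mm above the bench. Slot 84 mm wide (x) and 40 mm high (z). y points straight out of the port: the boat goes in along -y, nose to -y. Trough with column reach from 12 mm below to 9 mm above the rod's axis. Behind the plate there is free room at least 140 mm wide and 160 deep to tip the boat.
- basket_floor (a point): Open steel basket inside the cabinet, behind the slot: middle of its inner floor, 85 mm below the slot's centre and 92 mm in from the plate, axes as slot. 150 mm (x) by 160 mm (y) outside, walls 3 mm thick and 45 high, so that its rim is 45 mm below the slot's centre.
- drum_mid (a point): Short plain drum casting, 18 mm diameter, 26 mm long, in the tray (leave alone). Centre; x along it.
- urn_mid (a point): Stepped urn casting, 18 mm diameter, 30 mm long, in the tray (leave alone). Near its centre; x along it.
- offcut: Loose wooden offcut, 70 x 30 x 22 mm (leave alone). Origin in the middle of its underside.
- brush: Flat brush lying on the bench along its x, 150 mm long (leave alone).
- glue_yellow: Yellow glue bottle with black nozzle, 52 mm diameter, 153 mm high, standing (leave alone). Origin under its centre.
- glue_white: White glue bottle with nozzle, 62 mm diameter, 189 mm high, standing (leave alone). Origin under its centre.
- nail_jar: Glass jar with steel cap, 64 mm diameter, 75 mm high, standing (leave alone). Origin under its centre.
- glue_gun: Hot-glue gun lying on its side, 34 mm high, about 220 x 130 mm (leave alone). Origin under its barrel.
Things that resemble listed ones, but are neither listed nor needed, are in the scene too. Leave any blue or orange look-alike of the part that bears column_mid alone.

How it is judged:
By the outcome, as a careful person would: the job done as asked, in the order asked, and still so for the second after the job is handed in, with the robot touching nothing.
It also fails if it takes over 72 s, if anything falls off the work surface, if the arm or the gripper's body presses on something with over 40 N, if the wrist force passes 120 N, or if a joint passes its speed limit or range.

### The arm

A 7-joint arm with a two-finger parallel gripper is mounted at the origin on the work surface. World frame = base frame: x ahead of the robot, y to its left, z up, the work surface at z = 0. Lengths are in mm, angles in rad, forces in N, time in s.
With the tool pointing down it reaches from about 425 to 1025 mm from the base axis. Payload 9.4 kg.
Tool frame: the origin (TCP) lies between the finger pads; the fingertips stand 19 mm ahead of it and the grasp point (between the pads) is the TCP; z points along the fingers, y is the direction in which the jaws open and shut (so a half turn about z gives the same grasp; the last joint's range is limited). The gripper opens to 85 mm and grips with 20 to 120 N. Pads are 22 mm wide; open, the fingers measure 114 mm over their backs; the gripper's body (76 mm by 85 mm) begins 54 mm behind the grasp point. The pads swing forward as they close: fully open they stand 13 mm farther back than shut.
Start: joints at [-1.192, 0.599, -0.003, 1.599, 0.002, 0.943, -0.08], TCP at [319.134, 650.982, 250.275] pointing down, gripper open.
Joint ranges: [-2.57, 2.57], [-0.35, 1.97], [-1.29, 1.29], [0.11, 2.56], [-1.05, 4.19], [0.11, 1.86], [-2.63, 2.63]. Speed limits (rad/s): [2.22, 2.22, 3.01, 3.01, 3.14, 3.14, 3.14].

### API

Orientations are given as [roll, pitch, yaw] about the fixed x, y, z axes, in that order (R = Rz(yaw) Ry(pitch) Rx(roll)).
In Python, from cell import env gives the robot as it stands.
- The arm moves only by the tool step_arm, never from a script. Its argument "series" is a list of rows, each an object with "dr": the turn, a rotation vector about the world's x, y, z in units of 5 degrees (1.0 is 5 degrees), a list of three; "offset": the shift along the world's x, y, z in units of 25 mm (1.0 is 25 mm), a list of three; "jaw": the finger opening in mm, from 0 to 85.4. In form: [{"dr": [wx, wy, wz], "offset": [dx, dy, dz], "jaw": jaw}, ...]. A call has 1 to 20 rows; each row shifts and turns the pose as measured when the row begins; what a row does not reach is not made up. A row lasts 1/12 s, in which the tool goes at most 41.7 mm and 7.16 degrees, less where a joint would pass 70% of its speed; a pose out of reach is approached as far as the arm can. A call is refused whole if a number of a shift passes 1 or a number of a turn 1, either way. A call with a gripper value outside its range is refused whole. The fingers move at their own pace and stop on an object; "force" is the grip in N (left out, the last holds). Time passes only in rows, so rows that do not move let the fingers close. It gives the time, the measured TCP pose, the force and the opening at its end, in the units of the state.
- env.get_obs(): the state, without advancing time (a new reading comes with each control period).
- env.grab_frame(name): name is "side" or "top"; returns the picture (480x640x3 uint8, blue, green, red); there is no depth.
- env.camera_info(name): a dict with "fx", "fy", "cx", "cy" (pixels), "xyz" and "rotation" of the camera in the world. Camera axes: x right, y down, z forward; pixel columns grow to the right and rows downward; lengths in mm; the calibration is good to about 2 mm. A picture is of the moment at which its call begins. camera_info takes no time and is no camera call.
- env.sign_off(): hands the job in, once; it reports no verdict.
Trained networks look in the newest picture that a camera, given by its name, has taken for a name from the list of things; names that differ only in an ending like _2 or _b are one class to them, and where a whole thing is asked for, a point or a joint stands for the part that bears it (a point fixed in the world has none). Each returns a list of dicts, best first, with "confidence" (0 to 1); they miss things now and then, are a little off and sometimes report something else, mostly with a low value. They report only what shows in the picture. A call takes as long as a camera call. They do not tell look-alikes from the thing itself.
- env.boxes_of(camera, target): "location" ([column, row] in pixels, amid what is visible of it).
- env.trace(camera, target): "pixels" (480x640 bool, what is visible of it) and "location" ([column, row] in pixels, amid what is visible of it).
- env.pinpoint(camera, target): "location" ([column, row] in pixels: a listed point, or the origin of a listed thing).
The state is a dict: "time": time; "joint_positions": joint angles; "qd": joint speeds; "joint_torque": joint torques, N m; "ee_pos": TCP position; "ee_rot": TCP orientation; "wrist_force": force on the tool from outside, world axes, zero at the start; "wrist_torque": the same for the moment, N m; "grip_width": finger opening in mm.
Only numpy, scipy, OpenCV 4.12 (cv2) and the standard library are available. Lean on these libraries where they do the work, as an engineer would, in place of code of your own. Each camera call takes 0.05 s, during which the arm holds its last target.

## Working session

There is one attempt and no reset: what is moved stays moved. The work goes in short steps, Python scripts to look and compute and a tool call to move; the robot and the scene stay as the last step left them, time stands still between calls to the robot, and variables do not carry over. Pictures are saved under pics/ and viewed, and the job is handed in when it is done.

Besides the shell and the picture viewer there is one more tool, called as name(argument=value, ...) on one line, values as JSON. step_arm: Moves the arm, as the interface text tells. Its arguments: {"type":"object","properties":{"series":{"type":"array"},"force":{"type":"number"}},"required":["series"]}

```bash
ls; mkdir -p pics; python3 - <<'E'
from cell import env
import cv2,numpy as np
for c in("side","top"):
    f=env.grab_frame(c); cv2.imwrite(f"pics/{c}0.png",f)
    i=env.camera_info(c); print(c,{k:np.round(v,3).tolist() for k,v in i.items()})
o=env.get_obs()
print({k:np.round(v,3).tolist() for k,v in o.items()})
E
```

```text
pics
side {'fx': 444.125, 'fy': 444.125, 'cx': 324.608, 'cy': 238.129, 'xyz': [71.758, -371.264, 908.124], 'rotation': [-2.426, 0.004, -0.766]}
top {'fx': 501.906, 'fy': 501.906, 'cx': 318.218, 'cy': 244.477, 'xyz': [483.811, 95.712, 1030.448], 'rotation': [-3.063, 0.031, -1.578]}
{'time': 0.1, 'joint_positions': [-1.192, 0.6, -0.003, 1.6, 0.002, 0.943, -0.08], 'qd': [-0.001, -0.0, 0.002, -0.002, 0.001, 0.001, -0.001], 'joint_torque': [0.005, -77.799, 1.57, -25.862, 0.013, 0.006, -0.0], 'ee_pos': [319.009, 650.628, 249.512], 'ee_rot': [-3.14, 0.0, 2.686], 'wrist_force': [0.397, 0.562, -0.168], 'wrist_torque': [0.046, 0.041, 0.021], 'grip_width': 85.189}
```

View pics/side0.png

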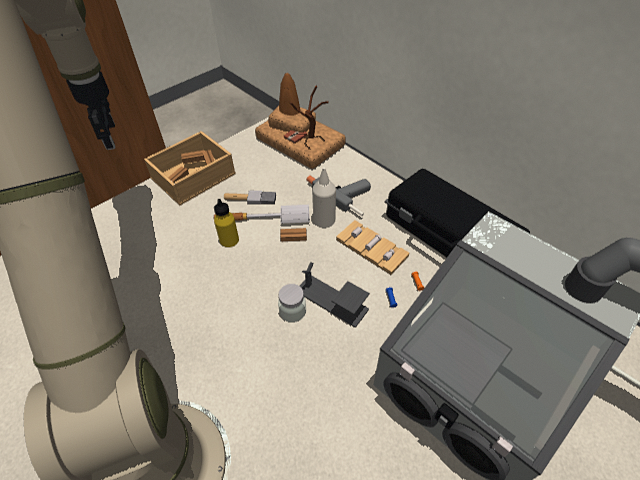

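View pics/top0.png

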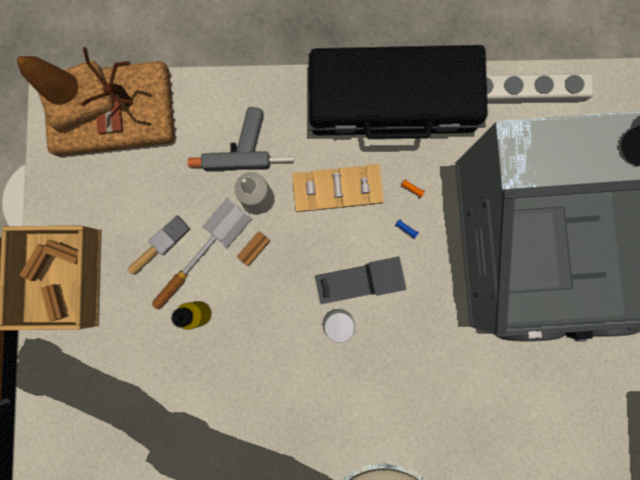

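```bash
cat > h.py <<'E'
from cell import env
import cv2,numpy as np
from scipy.spatial.transform import Rotation as R
def cam(c):
    i=env.camera_info(c); return i,R.from_euler('xyz',i['rotation']).as_matrix(),np.array(i['xyz'])
def ray(c,p):
    i,M,t=cam(c); d=M@np.array([(p[0]-i['cx'])/i['fx'],(p[1]-i['cy'])/i['fy'],1]); return t,d
def atz(c,p,z):
    t,d=ray(c,p); return t+d*(z-t[2])/d[2]
def proj(c,X):
    i,M,t=cam(c); v=M.T@(np.array(X,float)-t); return np.array([i['fx']*v[0]/v[2]+i['cx'],i['fy']*v[1]/v[2]+i['cy']])
def tri(p,q):
    a,d=ray('side',p);b,e=ray('top',q);d/=np.linalg.norm(d);e/=np.linalg.norm(e)
    s=np.linalg.lstsq(np.stack([d,-e],1),b-a,rcond=None)[0]
    P=a+d*s[0];Q=b+e*s[1]; return (P+Q)/2,np.linalg.norm(P-Q)
E
python3 - <<'E'
from h import *
i=env.camera_info('top')
for n in "boat_mid boat_trough boat_handle rest_seat rest_fork column_mid tray cabinet slot basket_floor drum_mid urn_mid".split():
    r={}
    for c in('side','top'):
        r[c]=env.pinpoint(c,n)
        print(n,c,[(np.round(k['location'],1).tolist(),round(k['confidence'],2)) for k in r[c]])
    if r['side'] and r['top']:
        P,e=tri(r['side'][0]['location'],r['top'][0]['location']); print('   ',P.round(1),round(e,1))
E
```

```text
boat_mid side [([258.4, 215.9], 0.93)]
boat_mid top []
boat_trough side [([294.7, 211.7], 0.79), ([294.4, 309.9], 0.24)]
boat_trough top [([226.3, 223.9], 0.64), ([459.3, 253.9], 0.46)]
    [607.1 312.1  26.4] 1.9
boat_handle side [([228.2, 217.5], 0.86)]
boat_handle top [([166.5, 293.4], 0.97)]
    [467.8 436.8  11.1] 3.0
rest_seat side [([351.6, 291.8], 0.75)]
rest_seat top [([387.7, 275.0], 0.97)]
    [500.4  -6.1  80. ] 1.7
rest_fork side [([306.1, 272.1], 0.68)]
rest_fork top [([324.2, 284.3], 0.86), ([340.4, 188.2], 0.47)]
    [480.2 117.2  53.6] 7.6
column_mid side [([389.4, 299.8], 0.69), ([369.9, 242.4], 0.45)]
column_mid top [([410.2, 183.1], 0.72), ([405.5, 231.7], 0.66), ([338.8, 185.4], 0.49)]
    [668.6 -48.1 -66.5] 84.8
tray side [([370.4, 248.6], 0.65)]
tray top [([337.3, 189.1], 0.82)]
    [6.787e+02 8.810e+01 2.000e-01] 3.1
cabinet side [([352.8, 293.5], 0.34)]
cabinet top [([460.2, 252.3], 0.64)]
    [491.2 -83.6 189.5] 105.2
slot side []
slot top [([480.3, 251.9], 0.64), ([339.2, 326.4], 0.54)]
basket_floor side []
basket_floor top []
drum_mid side [([357.0, 232.8], 0.38), ([324.2, 220.6], 0.19), ([291.8, 309.6], 0.17)]
drum_mid top [([310.1, 189.5], 0.49)]
    [677.1 141.4  21. ] 3.6
urn_mid side [([390.0, 251.9], 0.46)]
urn_mid top [([364.5, 186.8], 0.66)]
    [679.2  31.   35.5] 5.6
```

```bash
python3 - <<'E'
import cv2
t=cv2.imread('pics/top0.png');s=cv2.imread('pics/side0.png')
def crop(im,x0,y0,x1,y1,k,n): cv2.imwrite('pics/'+n,cv2.resize(im[y0:y1,x0:x1],None,fx=k,fy=k,interpolation=cv2.INTER_CUBIC))
crop(t,280,150,440,270,5,'c_tray.png')
crop(t,300,240,440,345,5,'c_rest.png')
crop(t,440,100,640,350,3 and 2.4,'c_cab.png')
crop(t,120,160,300,340,3.3,'c_boat.png')
E
```

```text
(no output)
```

View pics/c_tray.png

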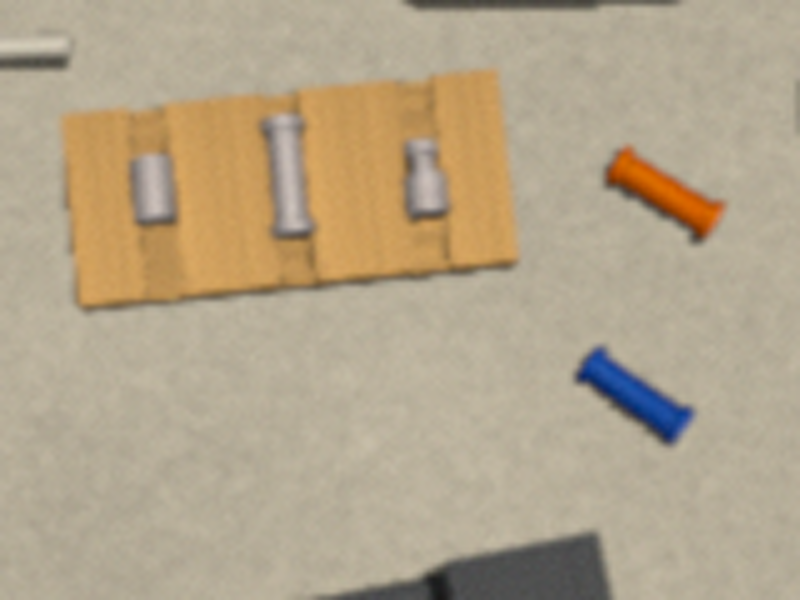

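View pics/c_rest.png

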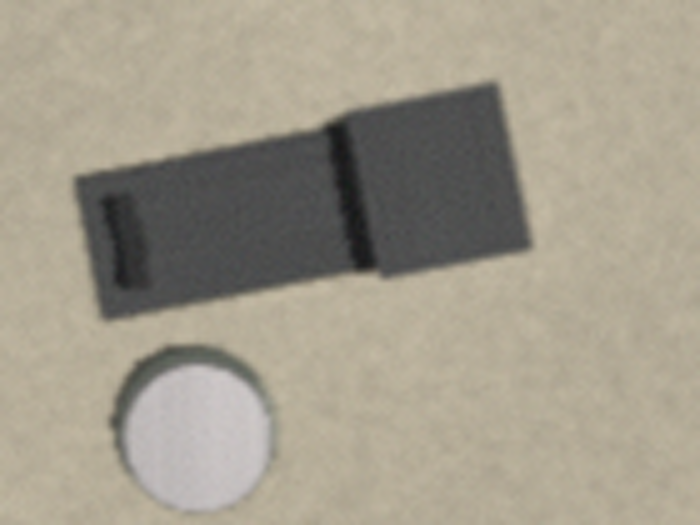

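View pics/c_cab.png

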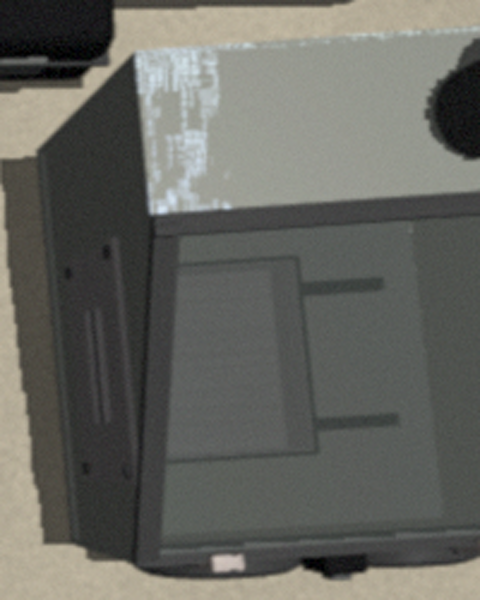

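View pics/c_boat.png

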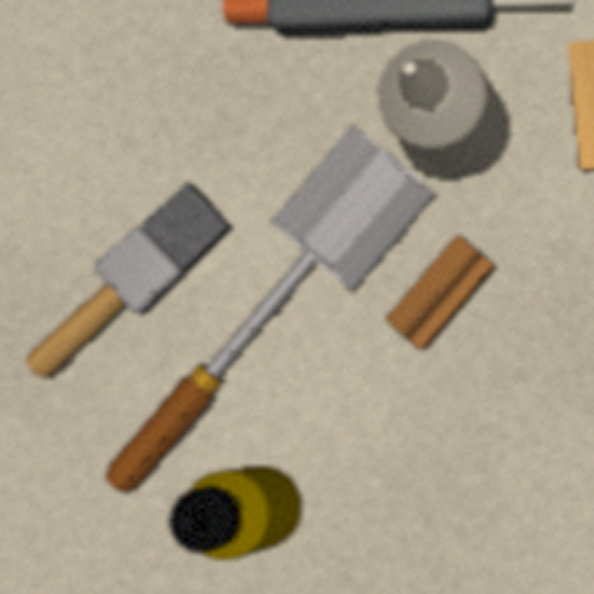

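```bash
python3 - <<'E'
from h import *
# rest shelf corners z=63
c=[np.array(p)/5+[300,240] for p in [(348,112),(495,82),(530,247),(382,277)]]
W=np.array([atz('top',p-0.4,63) for p in c]); print(W.round(1).tolist()); m=W.mean(0)
print('seat',m.round(1)); ax=(W[1]+W[2]-W[0]-W[3])/2; print('len',np.linalg.norm(ax),'w',np.linalg.norm(W[0]-W[3]),np.linalg.norm(W[1]-W[2]),'yaw',np.degrees(np.arctan2(ax[1],ax[0])))
b=[np.array(p)/5+[300,240] for p in [(77,178),(105,320)]]
B=np.array([atz('top',p-0.4,8) for p in b]);print('base end',B.round(1).tolist(),B.mean(0).round(1))
d=m-B.mean(0);print('base end->seat',np.linalg.norm(d[:2]),np.degrees(np.arctan2(d[1],d[0])))
print('side seat pix pred',proj('side',[*m[:2],75]), 'fork top',atz('top',[324.2,284.3],75))
# column
col=[np.array(p)/5+[280,150]-.4 for p in [(284,122),(294,230)]]
C=[atz('top',p,22) for p in col];print('col',[q.round(1).tolist() for q in C],((C[0]+C[1])/2).round(1),proj('side',(C[0]+C[1])/2),np.linalg.norm(C[0]-C[1]))
tr=[np.array(p)/5+[280,150]-.4 for p in [(63,115),(497,70),(518,263),(82,306)]]
T=np.array([atz('top',p,16) for p in tr]);print('tray',T.round(1).tolist(),T.mean(0).round(1))
# boat
bo=[np.array(p)/3.3+[120,160]-.35 for p in [(355,127),(436,193),(352,290),(272,222)]]
Bo=np.array([atz('top',p,16) for p in bo]);print('trough',Bo.round(1).tolist(),Bo.mean(0).round(1))
hd=[np.array(p)/3.3+[120,160]-.35 for p in [(122,479),(210,375)]]
H=np.array([atz('top',p,12) for p in hd]);print('handle',H.round(1).tolist(),H.mean(0).round(1))
v=Bo.mean(0)-H.mean(0);print(np.linalg.norm(v[:2]),np.degrees(np.arctan2(v[1],v[0])))
print(proj('side',[*Bo.mean(0)[:2],12]),proj('side',[*H.mean(0)[:2],12]))
print('slot', atz('top',[480.4,252],140))
t=cv2.imread('pics/top0.png')[200:310,440:530]; t=cv2.resize(t,None,fx=5.4,fy=5.4,interpolation=cv2.INTER_CUBIC); cv2.imwrite('pics/c_slot.png',cv2.convertScaleAbs(t,alpha=2.2))
s=cv2.imread('pics/side0.png')[200:480,360:640]; s=cv2.resize(s,None,fx=2.1,fy=2.1,interpolation=cv2.INTER_CUBIC); cv2.imwrite('pics/c_cabs.png',cv2.convertScaleAbs(s,alpha=1.8))
E
```

```text
[[525.3, 27.7, 63.0], [536.4, -28.8, 63.0], [473.1, -40.9, 63.0], [462.1, 15.7, 63.0]]
seat [499.2  -6.6  63. ]
len 57.603880108972106 w 64.36618521926938 64.3839169346859 yaw -78.91979709203822
base end [[501.7, 134.2, 8.0], [444.2, 123.2, 8.0]] [472.9 128.7   8. ]
base end->seat 137.84744953207334 -79.00460570880591
side seat pix pred [350.90686023 293.54195698] fork top [483.12897936 114.33125905  75.        ]
col [[706.8, 88.8, 22.0], [662.3, 85.2, 22.0]] [684.6  87.   22. ] [373.42738058 242.26924403] 44.659365355427276
tray [[712.3, 179.5, 16.0], [728.6, 1.4, 16.0], [648.7, -5.8, 16.0], [633.1, 171.9, 16.0]] [680.7  86.8  16. ]
trough [[660.9, 313.4, 16.0], [619.0, 262.6, 16.0], [559.2, 314.5, 16.0], [602.0, 364.8, 16.0]] [610.3 313.8  16. ]
handle [[443.7, 457.4, 12.0], [507.5, 403.5, 12.0]] [475.6 430.5  12. ]
178.1377333267169 -40.89045860828227
[295.05768575 214.40701614] [231.20731244 217.00048177]
slot [ 538.01268329 -162.3858359   140.        ]
```

View pics/c_slot.png

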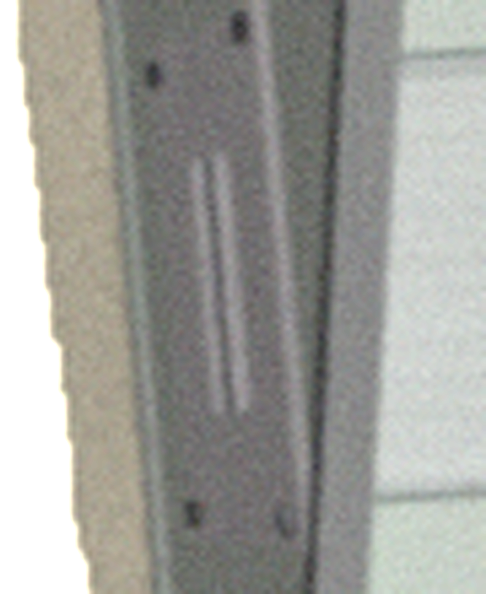

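View pics/c_cabs.png

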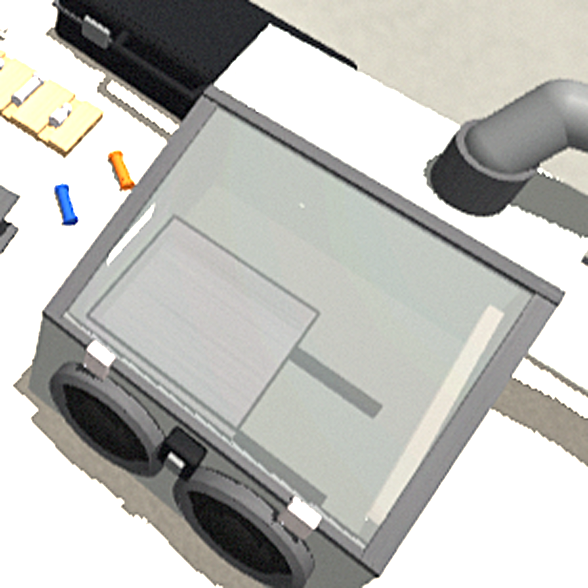

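```bash
cat > wf.py <<'E'
from h import *
def frame(x,y,yaw):
    M=R.from_euler('z',yaw,degrees=True).as_matrix()
    return lambda P: M@np.array(P,float)+[x,y,0]
def segs():
    S=[]
    def poly(p,close=True):
        for a,b in zip(p,p[1:]+(p[:1] if close else [])): S.append((a,b))
    for y in (0,-300): poly([(-140,y,0),(-140,y,180),(80,y,280),(190,y,280),(190,y,0)])
    for x,z in((-140,180),(80,280),(190,280),(-140,0)): S.append(((x,0,z),(x,-300,z)))
    poly([(-85,0,80),(85,0,80),(85,0,200),(-85,0,200)])
    for y in(0,-4): poly([(-42,y,120),(42,y,120),(42,y,160),(-42,y,160)])
    return S
def draw(c,im,f,k,o,col=(0,0,255)):
    for a,b in segs():
        p,q=[(proj(c,f(v))-o+.5)*k-.5 for v in(a,b)]
        cv2.line(im,tuple(int(round(t)) for t in p),tuple(int(round(t)) for t in q),col,1)
E
python3 - <<'E'
from wf import *
from scipy.optimize import least_squares
def T(p): return (np.array(p)+.5)/5.4-.5+[440,200]
def S(p): return (np.array(p)+.5)/2.1-.5+[360,200]
def C(p): return (np.array(p)+.5)/2.4-.5+[440,100]
print(T((198,160)),T((218,410)),T((240,408)),T((218,155)))
obs=[('side',(-140,0,180),S((45,313))),('side',(80,0,280),S((207,92))),('side',(80,-300,280),S((560,293))),('side',(-140,-300,180),S((378,573))),
('top',(-140,0,180),C((138,562))),('top',(80,0,280),C((151,214))),('top',(190,0,280),C((135,52)))]
def res(p): 
    f=frame(*p); return np.concatenate([proj(c,f(P))-o for c,P,o in obs])
r=least_squares(res,[538,-162,0],loss='soft_l1');print(r.x,r.fun.reshape(-1,2).round(1).tolist())
f=frame(*r.x)
for c,o,k,n,al in(('top',(440,100),2.4,'o_top.png',2),('top',(440,200),5.4,'o_slot.png',2.2),('side',(360,200),2.1,'o_side.png',1.5)):
    im=cv2.imread(f'pics/{c}0.png'); w,h=((200,250) if k==2.4 else (90,110) if k==5.4 else (280,280)); im=im[o[1]:o[1]+h,o[0]:o[0]+w]
    im=cv2.convertScaleAbs(cv2.resize(im,None,fx=k,fy=k,interpolation=cv2.INTER_CUBIC),alpha=al)
    draw(c,im,f,k,np.array(o)); cv2.imwrite('pics/'+n,im)
E
```

```text
[476.25925926 229.22222222] [479.96296296 275.51851852] [484.03703704 275.14814815] [479.96296296 228.2962963 ]
[ 539.03925056 -162.08092223    3.75104116] [[-0.2, -0.3], [0.3, -0.9], [0.7, 2.0], [1.9, 0.6], [-1.7, -0.0], [-0.5, 3.3], [-1.2, -0.9]]
```

View pics/o_slot.png

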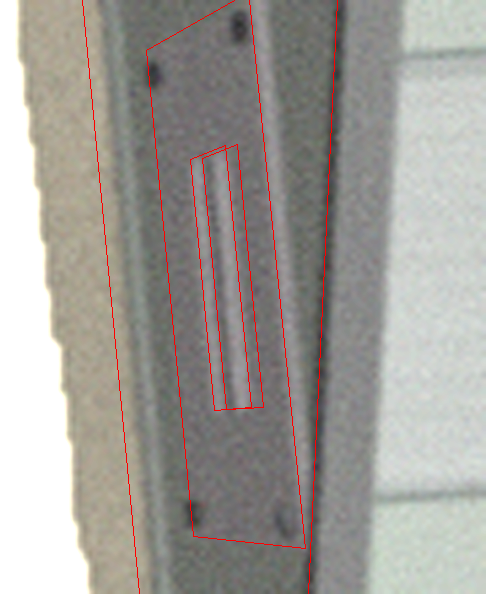

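View pics/o_side.png

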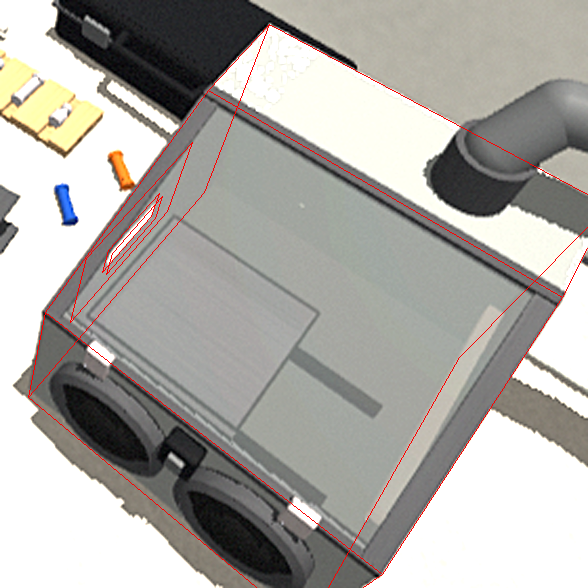

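View pics/o_top.png

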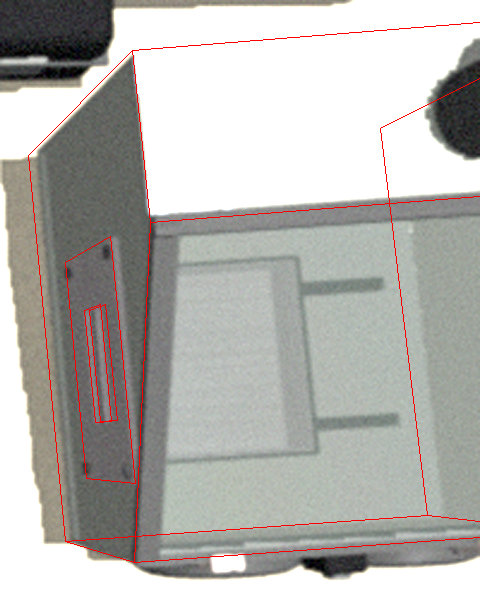

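```bash
python3 - <<'E'
from h import *
for n in "glue_yellow glue_white nail_jar offcut brush".split():
    for c in('side','top'):
        for k in env.pinpoint(c,n)[:2]: print(n,c,np.round(k['location'],1).tolist(),round(k['confidence'],2),atz(c,k['location'],0).round(0))
mid=np.array([543,372.]);d=np.array([.756,-.655]);nrm=np.array([.655,.756])
for n in ['glue_yellow']:
    for c in('side','top'):
        k=env.pinpoint(c,n)
        if k: v=atz(c,k[0]['location'],0)[:2]-mid; print(c,'along',v@d,'across',v@nrm)
print(env.get_obs()['time'])
E
```

```text
glue_yellow side [229.6, 242.3] 0.93 [422. 367.   0.]
glue_yellow top [198.9, 312.9] 0.91 [426. 374.   0.]
glue_white side [323.4, 221.1] 0.89 [657. 248.   0.]
nail_jar side [292.1, 313.0] 0.57 [398.  85.   0.]
nail_jar side [355.9, 233.6] 0.23 [689. 153.   0.]
nail_jar top [337.6, 187.0] 0.72 [684.  86.   0.]
nail_jar top [339.7, 325.8] 0.68 [399.  85.   0.]
offcut side [290.3, 234.2] 0.72 [558. 276.   0.]
offcut top [252.2, 249.1] 0.79 [557. 264.   0.]
offcut top [197.0, 253.2] 0.27 [549. 379.   0.]
brush side [248.9, 199.6] 0.96 [560. 463.   0.]
brush top [158.3, 248.1] 0.69 [560. 460.   0.]
brush top [339.5, 327.1] 0.48 [396.  85.   0.]
side along -88.43070277097846 across -82.73105156933472
top along -89.31401268042433 across -75.25629120507767
1.9
```

step_arm(series=[{"dr":[0,0,-0.5],"offset":[0.68,-0.93,0],"jaw":44},{"dr":[0,0,-0.5],"offset":[0.68,-0.93,0],"jaw":44},{"dr":[0,0,-0.5],"offset":[0.68,-0.93,0],"jaw":44},{"dr":[0,0,-0.5],"offset":[0.68,-0.93,0],"jaw":44},{"dr":[0,0,-0.5],"offset":[0.68,-0.93,0],"jaw":44},{"dr":[0,0,-0.5],"offset":[0.68,-0.93,0],"jaw":44},{"dr":[0,0,0],"offset":[0.68,-0.93,0],"jaw":44},{"dr":[0,0,0],"offset":[0.68,-0.93,0],"jaw":44},{"dr":[0,0,0],"offset":[0.68,-0.93,0],"jaw":44},{"dr":[0,0,0],"offset":[0.68,-0.93,0],"jaw":44},{"dr":[0,0,0],"offset":[0,0,0],"jaw":44}])

```text
time: 2.82
ee_pos: [491.5, 409.6, 250.6]
ee_rot: [3.139, -0.002, 2.417]
wrist_force: [2.1, -1.2, -0.8]
grip_width: 44.3
```

step_arm(series=[{"dr":[0,0,0.1],"offset":[-0.06,0.33,0],"jaw":44},{"dr":[0,0,0],"offset":[0,0,-1],"jaw":44},{"dr":[0,0,0],"offset":[0,0,-1],"jaw":44},{"dr":[0,0,0],"offset":[0,0,-1],"jaw":44},{"dr":[0,0,0],"offset":[0,0,-1],"jaw":44},{"dr":[0,0,0],"offset":[0,0,-0.6],"jaw":44},{"dr":[0,0,0],"offset":[0,0,0],"jaw":44}])

```text
time: 3.4
ee_pos: [489.2, 425.7, 134.3]
ee_rot: [3.129, -0.004, 2.43]
wrist_force: [-0.1, -1.1, 0.0]
grip_width: 44.0
```

```bash
python3 - <<'E'
from h import *
for c,(x0,y0,x1,y1) in (('top',(110,180,300,340)),('side',(190,150,350,270))):
    f=env.grab_frame(c)
    cv2.imwrite(f'pics/{c}1.png',cv2.resize(f[y0:y1,x0:x1],None,fx=3.6,fy=3.6,interpolation=cv2.INTER_CUBIC))
o=env.get_obs(); print(o['ee_pos'],o['ee_rot'],o['joint_positions'],o['wrist_force'])
E
```

```text
[490.14324406 426.34279103 136.86258201] [ 3.1261022  -0.00389517  2.43012209] [-0.8306954   0.63743777  0.0454754   1.88422634 -0.05611833  0.60594891
  0.11084829] [0.57572875 0.07382591 1.60047948]
```

View pics/top1.png

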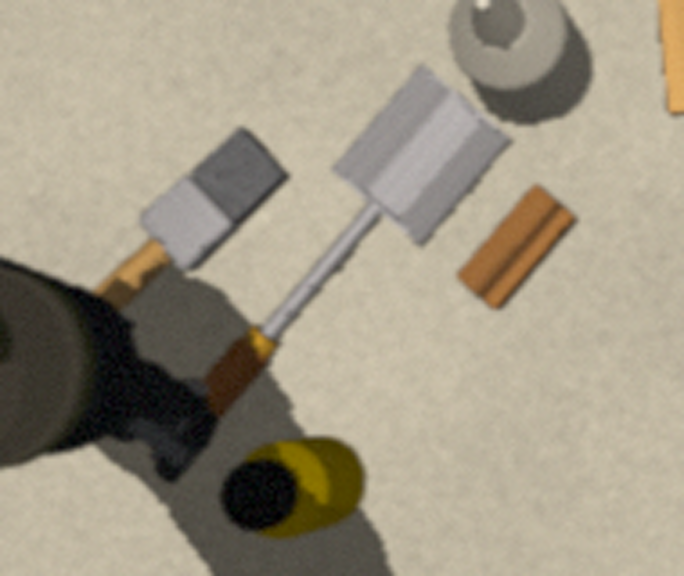

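View pics/side1.png

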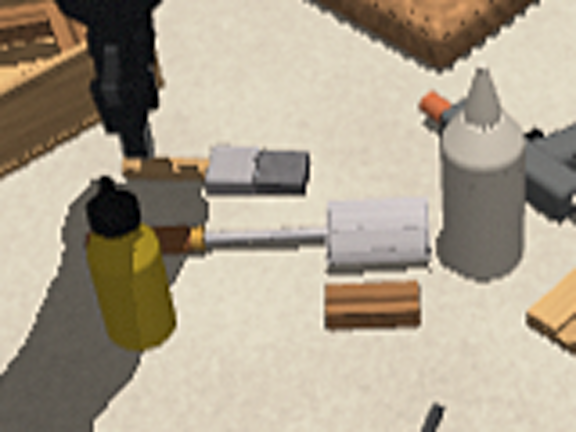

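step_arm(series=[{"dr":[-0.13,0.12,0],"offset":[0,-0.33,0],"jaw":44},{"dr":[0,0,0],"offset":[0,0,-0.9],"jaw":44},{"dr":[0,0,0],"offset":[0,0,-0.9],"jaw":44},{"dr":[0,0,0],"offset":[0,0,-0.8],"jaw":44},{"dr":[0,0,0],"offset":[0,0,-0.6],"jaw":44},{"dr":[0,0,0],"offset":[0,0,-0.3],"jaw":44},{"dr":[0,0,0],"offset":[0,0,0],"jaw":44}])

```text
time: 4.08
ee_pos: [494.7, 421.9, 58.0]
ee_rot: [3.128, -0.003, 2.432]
wrist_force: [0.3, -0.3, -0.2]
grip_width: 44.0
```

step_arm(series=[{"dr":[-0.13,0.12,0],"offset":[-0.2,-0.16,0],"jaw":44},{"dr":[0,0,0],"offset":[0,0,-0.5],"jaw":44},{"dr":[0,0,0],"offset":[0,0,-0.4],"jaw":44},{"dr":[0,0,0],"offset":[0,0,0],"jaw":44}])

```text
time: 4.42
ee_pos: [491.6, 419.0, 38.5]
ee_rot: [3.139, -0.002, 2.432]
wrist_force: [0.0, -0.1, -0.8]
grip_width: 44.1
```

step_arm(series=[{"dr":[0,0,0],"offset":[-0.05,-0.04,-0.4],"jaw":44},{"dr":[0,0,0],"offset":[0,0,-0.3],"jaw":44},{"dr":[0,0,0],"offset":[0,0,0],"jaw":44}])

```text
time: 4.67
ee_pos: [490.7, 418.4, 19.8]
ee_rot: [3.137, -0.002, 2.432]
wrist_force: [-0.0, 0.3, 0.1]
grip_width: 43.8
```

step_arm(series=[{"dr":[0,0,0],"offset":[0,0,0.1],"jaw":30},{"dr":[0,0,0],"offset":[0,0,0],"jaw":10},{"dr":[0,0,0],"offset":[0,0,0],"jaw":10},{"dr":[0,0,0],"offset":[0,0,0],"jaw":10}], force=90)

```text
time: 5.0
ee_pos: [490.4, 418.1, 22.6]
ee_rot: [3.139, -0.003, 2.431]
wrist_force: [-0.1, -0.4, -1.6]
grip_width: 20.9
```

step_arm(series=[{"dr":[0,0,0],"offset":[0,0,0],"jaw":10}])

```text
time: 5.08
ee_pos: [490.5, 418.0, 22.8]
ee_rot: [3.138, -0.002, 2.431]
wrist_force: [0.9, 1.3, -1.7]
grip_width: 20.8
```

```bash
python3 - <<'E'
from h import *
for c,(x0,y0,x1,y1) in (('top',(110,180,300,340)),('side',(190,150,350,270))):
    f=env.grab_frame(c)
    cv2.imwrite(f'pics/{c}2.png',cv2.resize(f[y0:y1,x0:x1],None,fx=3.6,fy=3.6,interpolation=cv2.INTER_CUBIC))
o=env.get_obs(); print(o['ee_pos'],o['grip_width'],o['wrist_force'])
E
```

```text
[490.459028   418.06889364  22.67704065] 21.27601785569971 [-0.50911881  0.57070536 -0.63739281]
```

View pics/top2.png

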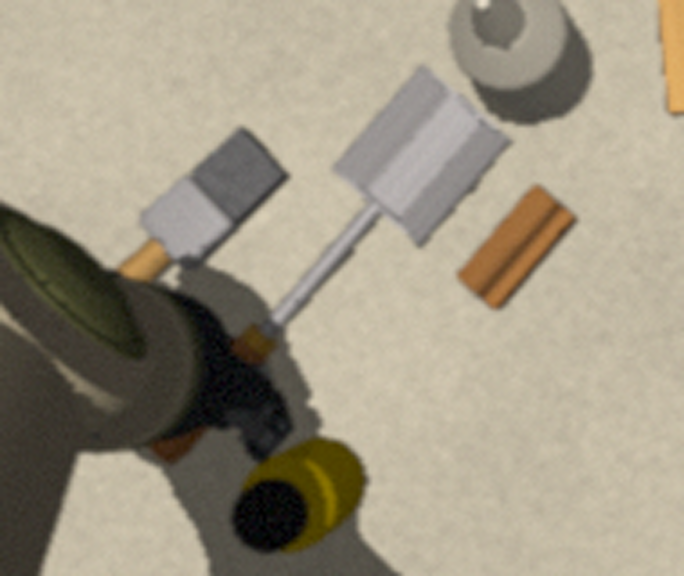

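View pics/side2.png

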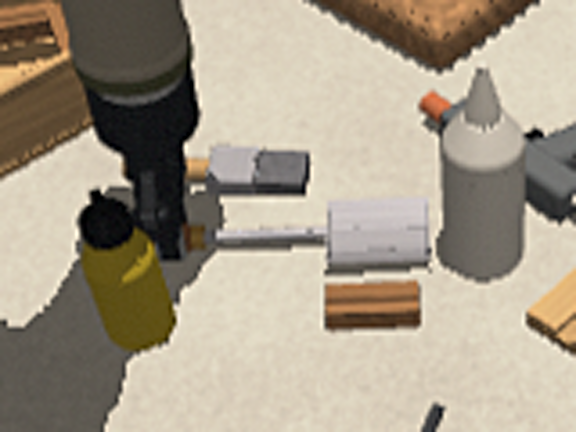

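step_arm(series=[{"dr":[0,0,0],"offset":[0.1,0.12,0.05],"jaw":10},{"dr":[0,0,0],"offset":[0.12,0.14,0.1],"jaw":10},{"dr":[0,0,0],"offset":[0.06,0.07,0.1],"jaw":10},{"dr":[0,0,0],"offset":[0,0,0.1],"jaw":10}])

```text
time: 5.52
ee_pos: [497.7, 427.0, 31.4]
ee_rot: [3.14, -0.003, 2.431]
wrist_force: [0.7, 0.4, -0.6]
grip_width: 20.7
```

```bash
python3 - <<'E'
from h import *
for c,(x0,y0,x1,y1) in (('top',(110,180,300,340)),('side',(190,150,350,270))):
    f=env.grab_frame(c)
    cv2.imwrite(f'pics/{c}3.png',cv2.resize(f[y0:y1,x0:x1],None,fx=3.6,fy=3.6,interpolation=cv2.INTER_CUBIC))
o=env.get_obs(); print(o['ee_pos'],o['grip_width'],o['wrist_force'])
E
```

```text
[497.56447593 426.73015311  31.70470279] 21.242242564673095 [-0.40374137 -0.05996315 -2.32482221]
```

View pics/top3.png

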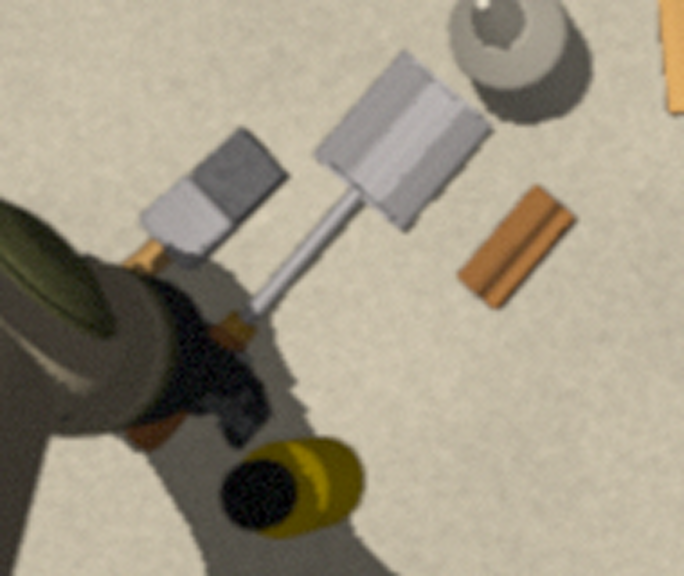

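View pics/side3.png

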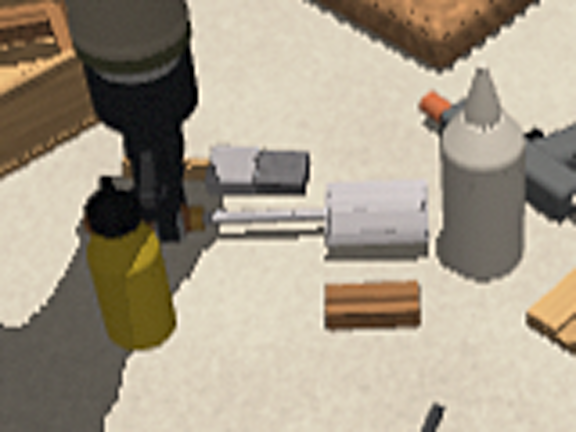

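step_arm(series=[{"dr":[0,0,0],"offset":[0,0,0.6],"jaw":10},{"dr":[0,0,0],"offset":[0,0,1],"jaw":10},{"dr":[0,0,0],"offset":[0,0,1],"jaw":10},{"dr":[0,0,0],"offset":[0,0,1],"jaw":10},{"dr":[0,0,0],"offset":[0,0,1],"jaw":10},{"dr":[0,0,0],"offset":[0,0,1],"jaw":10},{"dr":[0,0,0],"offset":[0,0,1],"jaw":10},{"dr":[0,0,0],"offset":[0,0,1],"jaw":10},{"dr":[0,0,0],"offset":[0,0,0.7],"jaw":10},{"dr":[0,0,0],"offset":[0,0,0],"jaw":10}])

```text
time: 6.45
ee_pos: [493.4, 422.7, 246.5]
ee_rot: [-3.136, -0.004, 2.431]
wrist_force: [-0.4, 0.3, -1.7]
grip_width: 20.9
```

step_arm(series=[{"dr":[0,0,-0.4],"offset":[-0.05,-0.5,0],"jaw":10},{"dr":[0,0,-0.76],"offset":[-0.09,-0.9,0],"jaw":10},{"dr":[0,0,-0.76],"offset":[-0.09,-0.9,0],"jaw":10},{"dr":[0,0,-0.76],"offset":[-0.09,-0.9,0],"jaw":10},{"dr":[0,0,-0.76],"offset":[-0.09,-0.9,0],"jaw":10},{"dr":[0,0,-0.76],"offset":[-0.09,-0.9,0],"jaw":10},{"dr":[0,0,-0.76],"offset":[-0.09,-0.9,0],"jaw":10},{"dr":[0,0,-0.76],"offset":[-0.09,-0.9,0],"jaw":10},{"dr":[0,0,-0.76],"offset":[-0.09,-0.9,0],"jaw":10},{"dr":[0,0,-0.76],"offset":[-0.09,-0.9,0],"jaw":10},{"dr":[0,0,-0.4],"offset":[-0.09,-0.9,0],"jaw":10},{"dr":[0,0,0],"offset":[-0.05,-0.6,0],"jaw":10},{"dr":[0,0,0],"offset":[0,0,0],"jaw":10}])

```text
time: 7.53
ee_pos: [453.4, 145.5, 232.8]
ee_rot: [-3.116, 0.004, 1.706]
wrist_force: [-0.5, -0.4, -1.3]
grip_width: 20.7
```

step_arm(series=[{"dr":[0.04,-0.29,0.65],"offset":[0.6,0.2,-0.3],"jaw":10},{"dr":[0,0,0],"offset":[0,0,-0.9],"jaw":10},{"dr":[0,0,0],"offset":[0,0,-0.9],"jaw":10},{"dr":[0,0,0],"offset":[0,0,-0.9],"jaw":10},{"dr":[0,0,0],"offset":[0,0,-0.7],"jaw":10},{"dr":[0,0,0],"offset":[0,0,-0.2],"jaw":10},{"dr":[0,0,0],"offset":[0,0,0],"jaw":10}])

```text
time: 8.12
ee_pos: [464.3, 147.0, 127.9]
ee_rot: [-3.138, 0.007, 1.753]
wrist_force: [-0.7, 0.1, -1.7]
grip_width: 21.1
```

```bash
python3 - <<'E'
from h import *
for c,(x0,y0,x1,y1) in (('top',(240,200,430,350)),('side',(250,200,400,340))):
    f=env.grab_frame(c);cv2.imwrite(f'pics/{c}4f.png',f)
    cv2.imwrite(f'pics/{c}4.png',cv2.resize(f[y0:y1,x0:x1],None,fx=4,fy=4,interpolation=cv2.INTER_CUBIC))
o=env.get_obs(); print(o['ee_pos'],o['ee_rot'],o['grip_width'],o['wrist_force'],o['joint_positions'])
E
```

```text
[465.02612651 147.22428701 129.2716888 ] [-3.13990332  0.00608937  1.75349833] 21.1500663249877 [ 0.32275666  0.79247833 -1.16353047] [-0.55513205  0.5230422   0.18162049  2.24846432 -0.22506617  0.38907513
 -0.00565928]
```

View pics/top4.png

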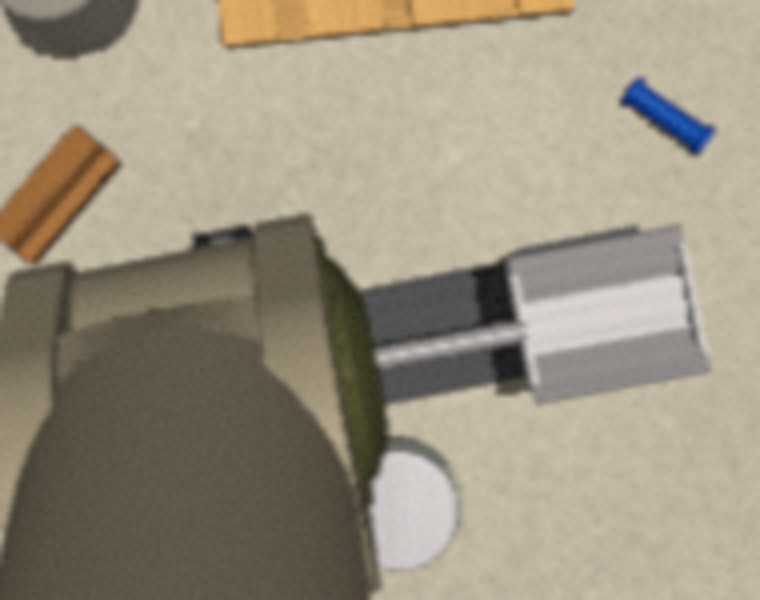

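View pics/side4.png

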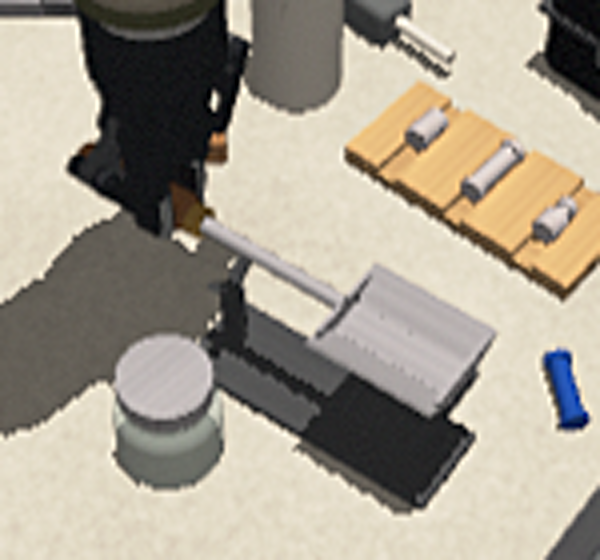

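```bash
python3 - <<'E'
from h import *
c=[(np.array(p)+.5)/4-.5+[240,200] for p in [(508,262),(682,227),(708,370),(536,403)]]
W=np.array([atz('top',p,122.6) for p in c]);m=W.mean(0);ax=W[1]+W[2]-W[0]-W[3]
print(W.round(1).tolist(),m,np.degrees(np.arctan2(ax[1],ax[0])),np.linalg.norm(ax)/2,np.linalg.norm(W[0]-W[3]))
o=env.get_obs();y=o['ee_rot'][2]-np.pi
print('pred',o['ee_pos'][:2]+160*np.array([np.cos(y),np.sin(y)]),np.degrees(y))
s=[(np.array(p)+.5)/4-.5+[250,200] for p in [(375,265),(497,332),(432,413),(313,340)]]
print(proj('side',m),np.mean(s,0), tri(np.mean(s,0),np.mean(c,0)))
E
```

```text
[[517.1, 36.6, 122.6], [532.3, -41.8, 122.6], [468.1, -52.0, 122.6], [453.8, 25.0, 122.6]] [492.82878302  -8.05981839 122.6       ] -79.2891525282204 79.07554275433262 64.35732818873952
pred [494.09608861 -10.11273121] -79.53194644522792
[350.23331251 283.25368349] [350.6875 284.    ] (array([493.09004832,  -8.68563311, 120.14702775]), np.float64(0.8869521442886115))
```

step_arm(series=[{"dr":[0,0,0.08],"offset":[0.27,0.08,0],"jaw":10},{"dr":[0,0,0],"offset":[0,0,-0.5],"jaw":10},{"dr":[0,0,0],"offset":[0,0,-0.5],"jaw":10},{"dr":[0,0,0],"offset":[0,0,-0.4],"jaw":10},{"dr":[0,0,0],"offset":[0,0,0],"jaw":10}])

```text
time: 8.63
ee_pos: [477.0, 151.6, 98.2]
ee_rot: [3.132, 0.004, 1.762]
wrist_force: [-0.2, -0.3, -1.6]
grip_width: 20.7
```

step_arm(series=[{"dr":[-0.02,0.1,0],"offset":[-0.24,-0.1,0],"jaw":10},{"dr":[0,0,0],"offset":[0,0,-0.1],"jaw":10},{"dr":[0,0,0],"offset":[0,0,0],"jaw":10}])

```text
time: 8.88
ee_pos: [471.6, 149.3, 97.0]
ee_rot: [3.14, 0.003, 1.762]
wrist_force: [0.5, -0.9, -1.2]
grip_width: 21.1
```

step_arm(series=[{"dr":[0,0,0],"offset":[0,0,-0.2],"jaw":10},{"dr":[0,0,0],"offset":[0,0,-0.12],"jaw":10},{"dr":[0,0,0],"offset":[0,0,0],"jaw":10}])

```text
time: 9.13
ee_pos: [472.0, 149.4, 89.5]
ee_rot: [3.138, 0.003, 1.762]
wrist_force: [-0.4, -0.0, -1.1]
grip_width: 20.9
```

step_arm(series=[{"dr":[0,0,0],"offset":[-0.02,0,-0.12],"jaw":10},{"dr":[0,0,0],"offset":[0,0,-0.06],"jaw":10},{"dr":[0,0,0],"offset":[0,0,0],"jaw":10}])

```text
time: 9.38
ee_pos: [470.2, 149.1, 85.4]
ee_rot: [3.14, 0.002, 1.762]
wrist_force: [-2.6, 0.4, 7.4]
grip_width: 21.1
```

```bash
python3 - <<'E'
from h import *
for c,(x0,y0,x1,y1) in (('top',(290,220,430,350)),('side',(270,230,390,340))):
    f=env.grab_frame(c);cv2.imwrite(f'pics/{c}5f.png',f)
    cv2.imwrite(f'pics/{c}5.png',cv2.resize(f[y0:y1,x0:x1],None,fx=4.5,fy=4.5,interpolation=cv2.INTER_CUBIC))
o=env.get_obs(); print(o['ee_pos'],o['ee_rot'],o['grip_width'],o['wrist_force'])
E
```

```text
[470.04295742 149.05966894  85.46783656] [3.14039200e+00 2.42705439e-03 1.76175849e+00] 20.998704940285414 [-3.32887615 -0.47704721  7.55317315]
```

View pics/top5.png

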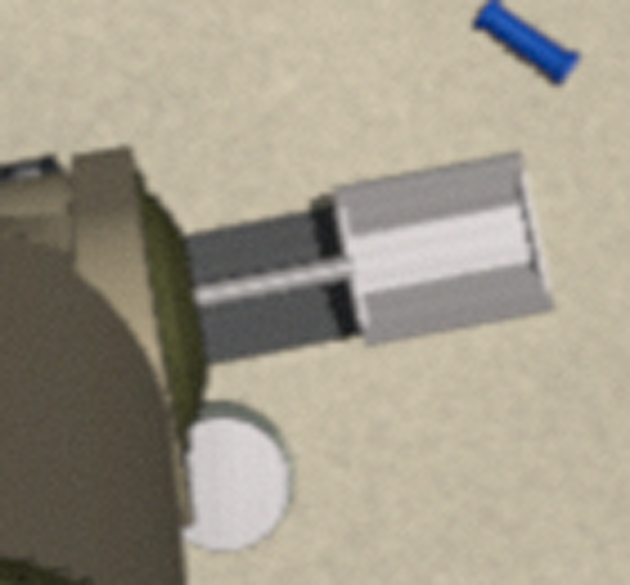

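View pics/side5.png

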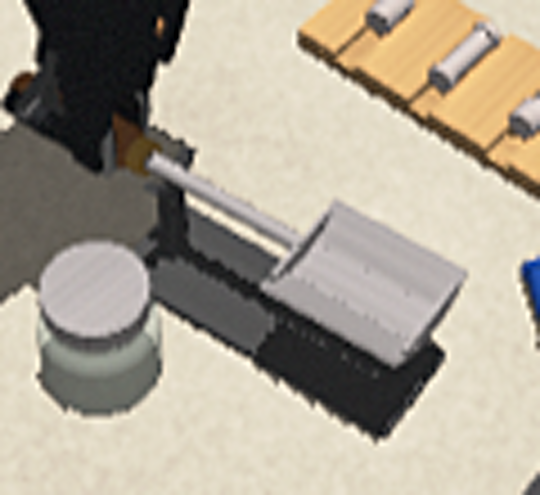

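```bash
python3 - <<'E'
from h import *
c=[(np.array(p)+.5)/4.5-.5+[290,220] for p in [(338,187),(521,152),(550,306),(365,344)]]
W=np.array([atz('top',p,79) for p in c]);m=W.mean(0);ax=W[1]+W[2]-W[0]-W[3]
print(m,np.degrees(np.arctan2(ax[1],ax[0])))
E
```

```text
[500.72380261  -6.4552622   79.        ] -79.19941087313558
```

step_arm(series=[{"dr":[0,0,0],"offset":[0,0,0],"jaw":28},{"dr":[0,0,0],"offset":[0,0,0],"jaw":40},{"dr":[0,0,0],"offset":[0,0,0],"jaw":50},{"dr":[0,0,0],"offset":[0,0,0],"jaw":50},{"dr":[0,0,0],"offset":[0,0,0.4],"jaw":50},{"dr":[0,0,0],"offset":[0,0,0.8],"jaw":50},{"dr":[0,0,0],"offset":[0,0,1],"jaw":50},{"dr":[0,0,0],"offset":[0,0,1],"jaw":50},{"dr":[0,0,0],"offset":[0,0,1],"jaw":50}])

```text
time: 10.23
ee_pos: [467.6, 147.6, 191.6]
ee_rot: [-3.134, 0.005, 1.761]
wrist_force: [-0.7, 0.4, -0.2]
grip_width: 50.0
```

step_arm(series=[{"dr":[0,0,0.99],"offset":[0.51,-0.14,0],"jaw":40},{"dr":[0,0,0.99],"offset":[0.51,-0.14,0],"jaw":40},{"dr":[0,0,0.99],"offset":[0.51,-0.14,0],"jaw":40},{"dr":[0,0,0.99],"offset":[0.51,-0.14,0],"jaw":40},{"dr":[0,0,0.99],"offset":[0.51,-0.14,0],"jaw":40},{"dr":[0,0,0.99],"offset":[0.51,-0.14,0],"jaw":40},{"dr":[0,0,0.99],"offset":[0.51,-0.14,0],"jaw":40},{"dr":[0,0,0.99],"offset":[0.51,-0.14,0],"jaw":40},{"dr":[0,0,0.99],"offset":[0.51,-0.14,0],"jaw":40},{"dr":[0,0,0.99],"offset":[0.51,-0.14,0],"jaw":40},{"dr":[0,0,0.99],"offset":[0.51,-0.14,0],"jaw":40},{"dr":[0,0,0.99],"offset":[0.51,-0.14,0],"jaw":40},{"dr":[0,0,0.99],"offset":[0.51,-0.14,0],"jaw":40},{"dr":[0,0,0.99],"offset":[0.51,-0.14,0],"jaw":40},{"dr":[0,0,0.99],"offset":[0.51,-0.14,0],"jaw":40},{"dr":[0,0,0.8],"offset":[0.3,-0.1,0],"jaw":40},{"dr":[0,0,0],"offset":[0,0,0],"jaw":40}])

```text
time: 11.65
ee_pos: [675.6, 86.6, 212.1]
ee_rot: [-3.139, 0.011, -3.089]
wrist_force: [0.5, 0.3, -0.4]
grip_width: 39.7
```

step_arm(series=[{"dr":[0,0.12,0.44],"offset":[0.36,0.02,-0.4],"jaw":40},{"dr":[0,0,0],"offset":[0,0,-1],"jaw":40},{"dr":[0,0,0],"offset":[0,0,-1],"jaw":40},{"dr":[0,0,0],"offset":[0,0,-1],"jaw":40},{"dr":[0,0,0],"offset":[0,0,-1],"jaw":40},{"dr":[0,0,0],"offset":[0,0,-0.6],"jaw":40},{"dr":[0,0,0],"offset":[0,0,0],"jaw":40}])

```text
time: 12.23
ee_pos: [683.0, 86.3, 88.7]
ee_rot: [-3.136, 0.005, -3.068]
wrist_force: [-0.4, -0.3, 0.1]
grip_width: 39.6
```

```bash
python3 - <<'E'
from h import *
for c,(x0,y0,x1,y1) in (('top',(270,130,430,250)),('side',(320,190,440,290))):
    f=env.grab_frame(c);cv2.imwrite(f'pics/{c}6f.png',f)
    cv2.imwrite(f'pics/{c}6.png',cv2.resize(f[y0:y1,x0:x1],None,fx=5,fy=5,interpolation=cv2.INTER_CUBIC))
o=env.get_obs(); print(o['ee_pos'],o['ee_rot'],o['joint_positions'])
a=proj('side',o['ee_pos']);print('tcp side',a,'col pred',proj('side',[684.6,87,21.7]),proj('side',[684.6+24,89,21.7]),proj('side',[684.6-24,85,21.7]))
E
```

```text
[684.52681459  86.65994791  91.40018633] [-3.13692039  0.0087793  -3.06702292] [-0.11949903  0.73872006 -0.14516026  1.79613386  0.18090095  0.61170263
  1.27035548]
tcp side [375.68702239 224.35449151] col pred [373.41652752 242.33739935] [378.93660557 237.12315662] [367.78333638 247.65848823]
```

View pics/side6.png

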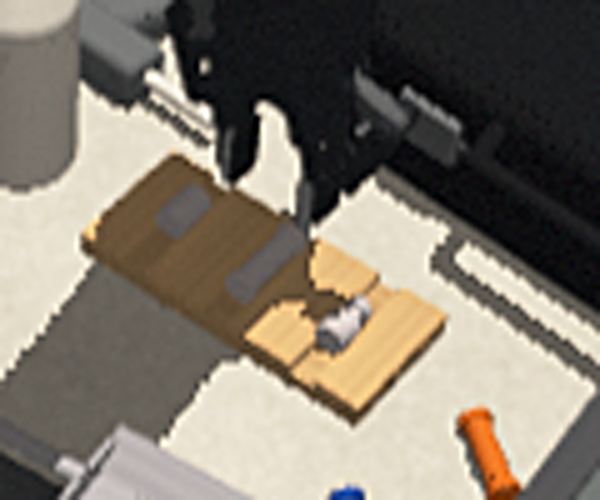

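View pics/top6.png

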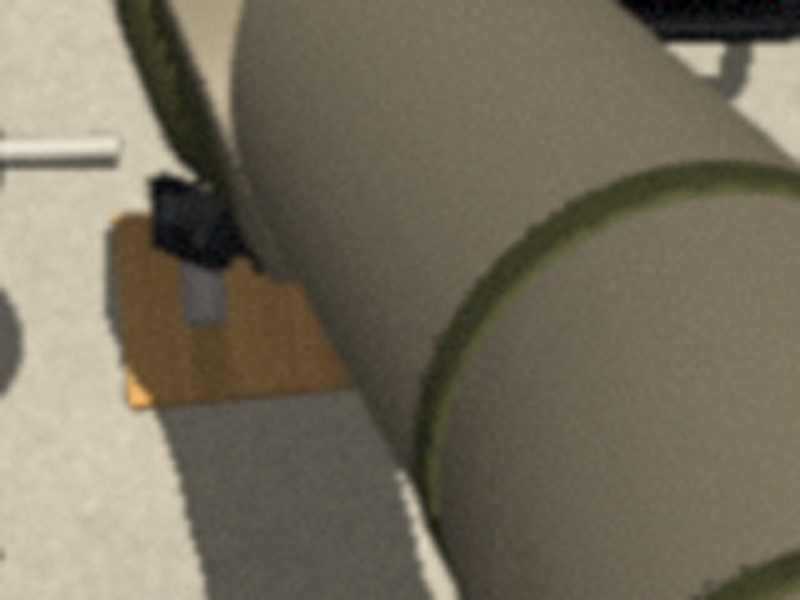

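step_arm(series=[{"dr":[0,0.1,0.18],"offset":[0,0.02,-0.6],"jaw":40},{"dr":[0,0,0],"offset":[0,0,-0.6],"jaw":40},{"dr":[0,0,0],"offset":[0,0,-0.5],"jaw":40},{"dr":[0,0,0],"offset":[0,0,-0.2],"jaw":40},{"dr":[0,0,0],"offset":[0,0,0],"jaw":40}])

```text
time: 12.75
ee_pos: [686.9, 87.8, 45.5]
ee_rot: [-3.138, 0.007, -3.053]
wrist_force: [-0.8, -1.0, -1.1]
grip_width: 39.7
```

step_arm(series=[{"dr":[0,0.07,0],"offset":[-0.1,-0.03,-0.2],"jaw":34},{"dr":[0,0,0],"offset":[0,0,-0.15],"jaw":30},{"dr":[0,0,0],"offset":[0,0,0],"jaw":26}])

```text
time: 13.0
ee_pos: [684.2, 86.9, 35.9]
ee_rot: [-3.138, 0.0, -3.053]
wrist_force: [-0.7, -0.1, -0.1]
grip_width: 26.1
```

step_arm(series=[{"dr":[0,0,0],"offset":[0,0,0.02],"jaw":15},{"dr":[0,0,0],"offset":[0,0,0],"jaw":5},{"dr":[0,0,0],"offset":[0,0,0],"jaw":5},{"dr":[0,0,0],"offset":[0,0,0],"jaw":5}], force=40)

```text
time: 13.33
ee_pos: [684.5, 86.6, 37.0]
ee_rot: [-3.138, 0.001, -3.054]
wrist_force: [0.8, 0.9, -0.8]
grip_width: 12.3
```

step_arm(series=[{"dr":[0,0,0],"offset":[0,0,0.4],"jaw":5},{"dr":[0,0,0],"offset":[0,0,0.8],"jaw":5},{"dr":[0,0,0],"offset":[0,0,1],"jaw":5},{"dr":[0,0,0],"offset":[0,0,1],"jaw":5},{"dr":[0,0,0],"offset":[0,0,1],"jaw":5},{"dr":[0,0,0],"offset":[0,0,0.6],"jaw":5},{"dr":[0,0,0],"offset":[0,0,0],"jaw":5}])

```text
time: 13.92
ee_pos: [683.1, 86.9, 165.7]
ee_rot: [-3.139, -0.0, -3.053]
wrist_force: [0.3, 0.3, -1.0]
grip_width: 11.9
```

```bash
python3 - <<'E'
from h import *
for c,(x0,y0,x1,y1) in (('side',(320,160,440,280)),):
    f=env.grab_frame(c);cv2.imwrite(f'pics/{c}7f.png',f)
    cv2.imwrite(f'pics/{c}7.png',cv2.resize(f[y0:y1,x0:x1],None,fx=5,fy=5,interpolation=cv2.INTER_CUBIC))
o=env.get_obs(); print(o['ee_pos'],o['ee_rot'],o['grip_width'])
E
```

```text
[682.82568563  86.88095841 164.54238351] [-3.13843457e+00 -5.91771689e-04 -3.05299122e+00] 12.195595875793499
```

View pics/side7.png

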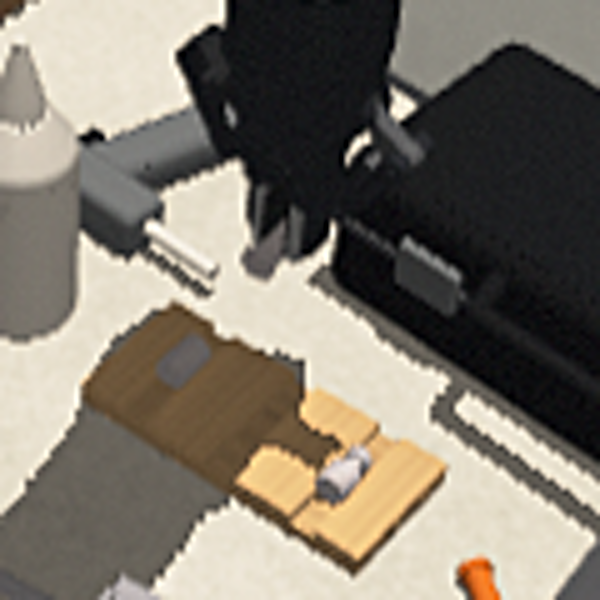

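step_arm(series=[{"dr":[0,0,-0.5],"offset":[-0.3,-0.15,0],"jaw":5},{"dr":[0,0,-0.99],"offset":[-0.43,-0.22,0],"jaw":5},{"dr":[0,0,-0.99],"offset":[-0.43,-0.22,0],"jaw":5},{"dr":[0,0,-0.99],"offset":[-0.43,-0.22,0],"jaw":5},{"dr":[0,0,-0.99],"offset":[-0.43,-0.22,0],"jaw":5},{"dr":[0,0,-0.99],"offset":[-0.43,-0.22,0],"jaw":5},{"dr":[0,0,-0.99],"offset":[-0.43,-0.22,0],"jaw":5},{"dr":[0,0,-0.99],"offset":[-0.43,-0.22,0],"jaw":5},{"dr":[0,0,-0.99],"offset":[-0.43,-0.22,0],"jaw":5},{"dr":[0,0,-0.99],"offset":[-0.43,-0.22,0],"jaw":5},{"dr":[0,0,-0.99],"offset":[-0.43,-0.22,0],"jaw":5},{"dr":[0,0,-0.99],"offset":[-0.43,-0.22,0],"jaw":5},{"dr":[0,0,-0.99],"offset":[-0.43,-0.22,0],"jaw":5},{"dr":[0,0,-0.99],"offset":[-0.43,-0.22,0],"jaw":5},{"dr":[0,0,-0.99],"offset":[-0.43,-0.22,0],"jaw":5},{"dr":[0,0,-0.99],"offset":[-0.43,-0.22,0],"jaw":5},{"dr":[0,0,-0.99],"offset":[-0.43,-0.22,0],"jaw":5},{"dr":[0,0,-0.3],"offset":[-0.2,-0.1,0],"jaw":5},{"dr":[0,0,0],"offset":[0,0,0],"jaw":5}])

```text
time: 15.55
ee_pos: [479.1, -12.3, 150.5]
ee_rot: [-3.12, -0.007, 1.707]
wrist_force: [-0.3, 0.1, -0.8]
grip_width: 12.2
```

step_arm(series=[{"dr":[-0.05,-0.25,0.64],"offset":[0.5,0.15,0],"jaw":5},{"dr":[0,0,0],"offset":[0.3,0.06,-0.3],"jaw":5},{"dr":[0,0,0],"offset":[0,0,-0.7],"jaw":5},{"dr":[0,0,0],"offset":[0,0,-0.5],"jaw":5},{"dr":[0,0,0],"offset":[0,0,0],"jaw":5}])

```text
time: 15.97
ee_pos: [503.0, -5.2, 110.1]
ee_rot: [3.14, 0.001, 1.773]
wrist_force: [-0.1, 0.4, -0.2]
grip_width: 11.9
```

```bash
python3 - <<'E'
from h import *
for c,(x0,y0,x1,y1) in (('side',(270,210,400,340)),('top',(270,210,430,330))):
    f=env.grab_frame(c);cv2.imwrite(f'pics/{c}8f.png',f)
    cv2.imwrite(f'pics/{c}8.png',cv2.resize(f[y0:y1,x0:x1],None,fx=4.5,fy=4.5,interpolation=cv2.INTER_CUBIC))
o=env.get_obs(); print(o['ee_pos'],o['ee_rot'],o['grip_width'],o['joint_positions'])
E
```

```text
[503.07328206  -5.45255671 111.50695572] [3.13942090e+00 1.40196032e-03 1.77219132e+00] 12.151513396765365 [-0.22323114  0.56540043  0.1723848   2.22905583 -0.25879773  0.36262238
  0.36656467]
```

View pics/side8.png

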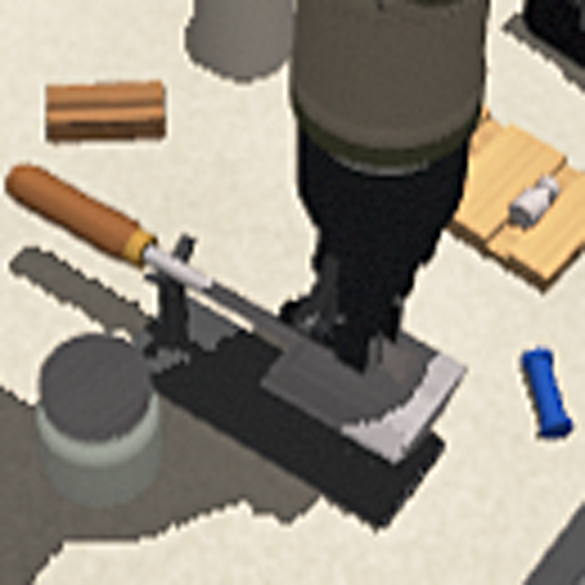

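step_arm(series=[{"dr":[0,0,-0.1],"offset":[-0.12,-0.04,-0.3],"jaw":5},{"dr":[0,0,0],"offset":[-0.05,0,-0.35],"jaw":5},{"dr":[0,0,0],"offset":[0,0,0],"jaw":5}])

```text
time: 16.32
ee_pos: [499.5, -6.4, 95.0]
ee_rot: [3.138, 0.002, 1.763]
wrist_force: [-0.1, 0.3, -0.7]
grip_width: 12.0
```

step_arm(series=[{"dr":[0,0,0],"offset":[0.02,0,-0.12],"jaw":5},{"dr":[0,0,0],"offset":[0,0,0],"jaw":5}])

```text
time: 16.48
ee_pos: [499.8, -6.5, 91.6]
ee_rot: [3.138, 0.001, 1.763]
wrist_force: [0.4, -0.5, -0.3]
grip_width: 11.8
```

step_arm(series=[{"dr":[0,0,0],"offset":[0,0,0],"jaw":15},{"dr":[0,0,0],"offset":[0,0,0],"jaw":18},{"dr":[0,0,0],"offset":[0,0,0],"jaw":18},{"dr":[0,0,0],"offset":[0,0,0.2],"jaw":22},{"dr":[0,0,0],"offset":[0,0,0.4],"jaw":26},{"dr":[0,0,0],"offset":[0,0,1],"jaw":40},{"dr":[0,0,0],"offset":[0,0,1],"jaw":40},{"dr":[0,0,0],"offset":[0,0,1],"jaw":40},{"dr":[0,0,0],"offset":[0,0,0],"jaw":40}])

```text
time: 17.23
ee_pos: [499.1, -7.2, 188.4]
ee_rot: [3.139, 0.001, 1.761]
wrist_force: [0.9, 1.0, 0.1]
grip_width: 40.1
```

```bash
python3 - <<'E'
from h import *
for c,(x0,y0,x1,y1) in (('side',(270,210,400,340)),):
    f=env.grab_frame(c);cv2.imwrite(f'pics/{c}9f.png',f)
    cv2.imwrite(f'pics/{c}9.png',cv2.resize(f[y0:y1,x0:x1],None,fx=4.5,fy=4.5,interpolation=cv2.INTER_CUBIC))
o=env.get_obs(); print(o['ee_pos'],o['ee_rot'],o['grip_width'],o['joint_positions'])
E
```

```text
[498.71734057  -6.97531346 187.05638634] [3.13979776e+00 8.39838799e-04 1.76181882e+00] 39.72493270001176 [-0.28769681  0.43477556  0.25784886  2.18537432 -0.20864035  0.54187932
  0.31733536]
```

View pics/side9.png

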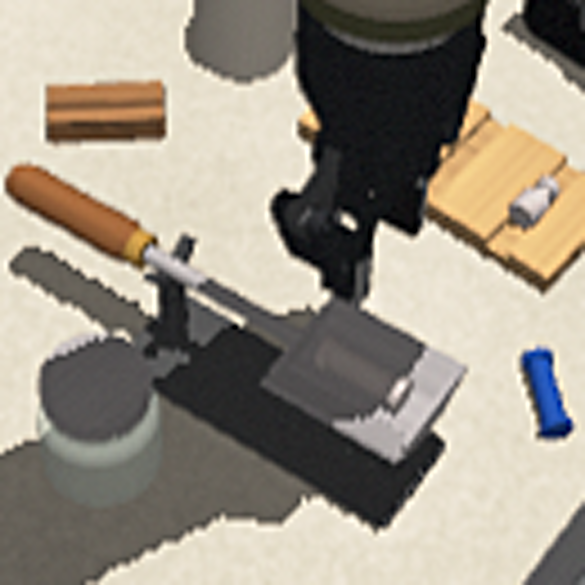

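step_arm(series=[{"dr":[0,1,0],"offset":[0.1,-0.15,-0.12],"jaw":50},{"dr":[0,1,0],"offset":[0.1,-0.15,-0.12],"jaw":50},{"dr":[0,1,0],"offset":[0.1,-0.15,-0.12],"jaw":50},{"dr":[0,1,0],"offset":[0.1,-0.15,-0.12],"jaw":50},{"dr":[0,1,0],"offset":[0.1,-0.15,-0.12],"jaw":50},{"dr":[0,1,0],"offset":[0.1,-0.15,-0.12],"jaw":50},{"dr":[0,1,0],"offset":[0.1,-0.15,-0.12],"jaw":50},{"dr":[0,1,0],"offset":[0.1,-0.15,-0.12],"jaw":50},{"dr":[0,1,0],"offset":[0.1,-0.15,-0.12],"jaw":50},{"dr":[0,1,0],"offset":[0.1,-0.15,-0.12],"jaw":50},{"dr":[0,1,0],"offset":[0.1,-0.15,-0.12],"jaw":50},{"dr":[0,1,0],"offset":[0.1,-0.15,-0.12],"jaw":50}])

```text
time: 18.28
ee_pos: [526.6, -51.5, 154.2]
ee_rot: [-2.063, -0.175, 1.659]
wrist_force: [0.8, 0.9, 0.1]
grip_width: 49.9
```

```bash
python3 - <<'E'
from h import *
o=env.get_obs(); print(o['ee_pos'],o['ee_rot'],o['joint_positions'].round(3) if hasattr(o['joint_positions'],'round') else o['joint_positions'])
M=R.from_euler('xyz',o['ee_rot']).as_matrix();print(M.round(3))
for c in('side','top'): cv2.imwrite(f'pics/{c}10f.png',env.grab_frame(c))
E
```

```text
[526.5785806  -51.49811711 154.16870042] [-2.06276651 -0.17456931  1.65932466] [-0.151  0.987  0.267  1.541 -0.109  1.727  0.375]
[[-0.087  0.457 -0.885]
 [ 0.981  0.194  0.004]
 [ 0.174 -0.868 -0.465]]
```

View pics/top10f.png

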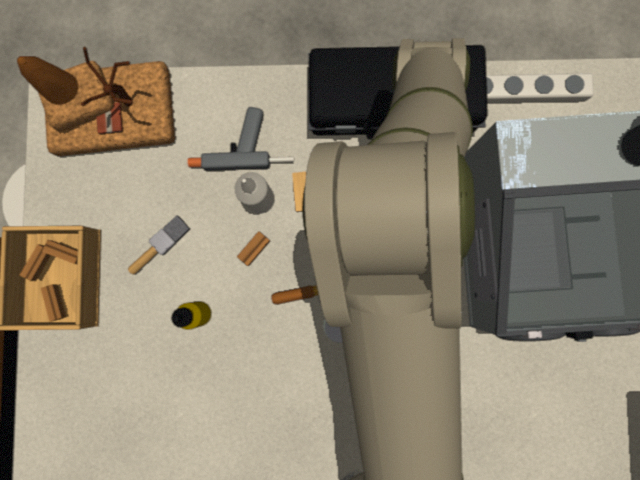

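View pics/side10f.png

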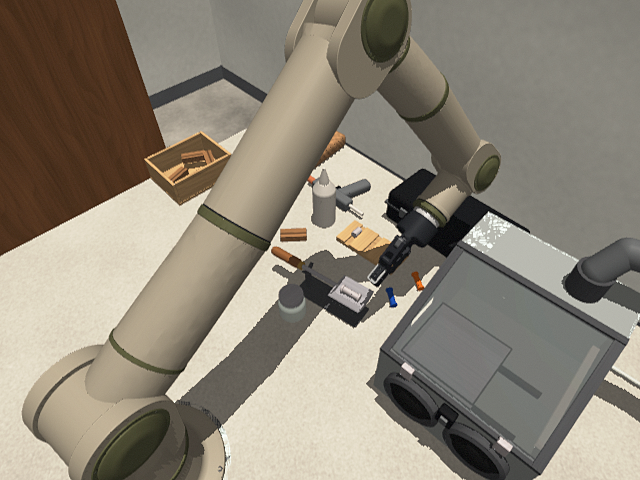

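step_arm(series=[{"dr":[0,-1,0],"offset":[-0.2,0.6,0.2],"jaw":50},{"dr":[0,-1,0],"offset":[-0.2,0.8,0.1],"jaw":50},{"dr":[0,-1,0],"offset":[-0.2,0.8,0],"jaw":50},{"dr":[0,-1,0],"offset":[-0.2,0.8,0],"jaw":50},{"dr":[0,-1,0],"offset":[-0.2,0.8,0],"jaw":50},{"dr":[0,-1,0],"offset":[-0.2,0.8,0],"jaw":50},{"dr":[0,-1,0],"offset":[-0.2,0.8,0],"jaw":50},{"dr":[0,-1,0],"offset":[-0.2,0.8,0],"jaw":50},{"dr":[0,-1,0],"offset":[-0.2,0.8,0],"jaw":50},{"dr":[0,-1,0],"offset":[-0.2,0.8,0],"jaw":50},{"dr":[0,-1,0],"offset":[-0.2,0.8,0],"jaw":50},{"dr":[0,-0.6,0],"offset":[-0.2,0.7,0],"jaw":50},{"dr":[0,0,0],"offset":[0,0,0],"jaw":50}])

```text
time: 19.47
ee_pos: [459.6, 189.4, 165.1]
ee_rot: [3.126, -0.026, 1.759]
wrist_force: [-1.3, 0.1, -0.2]
grip_width: 49.9
```

```bash
cat >> h.py <<'E'
def fix(yaw,lean=0,pos=None,axyaw=None):
    """rotvec (5deg units) to go from current to tool-down yaw(rad) with lean (deg) about boat axis; and pos delta in 25mm units"""
    o=env.get_obs(); C=R.from_euler('xyz',o['ee_rot'])
    T=R.from_euler('xyz',[np.pi,0,yaw])
    a=np.array([np.cos(yaw),np.sin(yaw),0])
    T=R.from_rotvec(a*np.radians(lean))*T
    dr=(T*C.inv()).as_rotvec()/np.radians(5)
    print('t',round(o['time'],2),'pos',o['ee_pos'].round(1),'dr',dr.round(2),'F',np.round(o['wrist_force'],1),'w',round(o['grip_width'],1))
    if pos is not None: print('doff',((np.array(pos)-o['ee_pos'])/25).round(2))
E
python3 -c "
from h import *
fix(1.761,0,[464.6,180.1,77])"
```

```text
t 19.47 pos [459.6 189.4 165.1] dr [-0.33  0.12  0.03] F [-1.3  0.1 -0.2] w 49.9
doff [ 0.2  -0.37 -3.52]
```

step_arm(series=[{"dr":[-0.33,0.12,0.03],"offset":[0.2,-0.37,-0.3],"jaw":50},{"dr":[0,0,0],"offset":[0,0,-0.8],"jaw":50},{"dr":[0,0,0],"offset":[0,0,-0.8],"jaw":50},{"dr":[0,0,0],"offset":[0,0,-0.5],"jaw":50},{"dr":[0,0,0],"offset":[0,0,0],"jaw":50}])

```text
time: 19.88
ee_pos: [467.0, 177.8, 107.2]
ee_rot: [3.131, 0.002, 1.763]
wrist_force: [0.0, -0.9, 0.4]
grip_width: 50.2
```

```bash
python3 -c "
from h import *
fix(1.761,0,[464.6,180.1,77])"
```

```text
t 19.88 pos [467.  177.8 107.2] dr [ 0.    0.12 -0.02] F [ 0.  -0.9  0.4] w 50.2
doff [-0.1   0.09 -1.21]
```

step_arm(series=[{"dr":[0,0.12,0],"offset":[-0.1,0.09,-0.5],"jaw":50},{"dr":[0,0,0],"offset":[-0.05,0,-0.5],"jaw":50},{"dr":[0,0,0],"offset":[0,0,-0.2],"jaw":50},{"dr":[0,0,0],"offset":[0,0,0],"jaw":50}])

```text
time: 20.22
ee_pos: [466.7, 175.6, 77.1]
ee_rot: [3.14, 0.004, 1.757]
wrist_force: [-0.4, -0.9, -0.0]
grip_width: 49.9
```

```bash
python3 -c "
from h import *
fix(1.761,0,[464.6,180.1,77])"
```

```text
t 20.22 pos [466.7 175.6  77.1] dr [0.04 0.02 0.05] F [-0.4 -0.9 -0. ] w 49.9
doff [-0.08  0.18 -0.  ]
```

step_arm(series=[{"dr":[0.04,0.02,0.05],"offset":[-0.05,0.05,0],"jaw":36},{"dr":[0,0,0],"offset":[0,0,0],"jaw":26},{"dr":[0,0,0],"offset":[0,0,0],"jaw":10},{"dr":[0,0,0],"offset":[0,0,0],"jaw":10},{"dr":[0,0,0],"offset":[0,0,0],"jaw":10}], force=110)

```text
time: 20.63
ee_pos: [465.5, 175.5, 79.3]
ee_rot: [-3.141, 0.0, 1.759]
wrist_force: [-0.9, -1.2, -0.9]
grip_width: 20.9
```

```bash
python3 -c "
from h import *
fix(1.761,0,[464.6,180.1,77])
f=env.grab_frame('side');cv2.imwrite('pics/side11f.png',f);cv2.imwrite('pics/side11.png',cv2.resize(f[200:340,250:400],None,fx=4.5,fy=4.5,interpolation=cv2.INTER_CUBIC))"
```

```text
t 20.63 pos [465.5 175.5  79.3] dr [ 0.   -0.01  0.02] F [-0.9 -1.2 -0.9] w 20.9
doff [-0.04  0.19 -0.09]
```

View pics/side11.png

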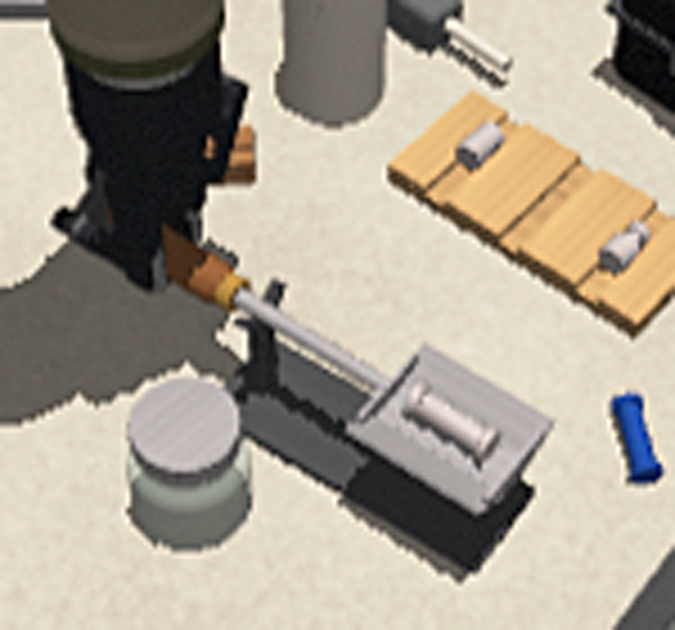

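step_arm(series=[{"dr":[0,0,0],"offset":[0,0,0.2],"jaw":10},{"dr":[0,0,0],"offset":[0,0,0.4],"jaw":10},{"dr":[0,0,0],"offset":[0,0,0.5],"jaw":10},{"dr":[0,0,0],"offset":[0,0,0.5],"jaw":10},{"dr":[0,0,0],"offset":[0,0,0.5],"jaw":10},{"dr":[0,0,0],"offset":[0,0,0.4],"jaw":10},{"dr":[0,0,0],"offset":[0,0,0.2],"jaw":10},{"dr":[0,0,0],"offset":[0,0,0],"jaw":10}])

```text
time: 21.35
ee_pos: [466.8, 176.0, 154.6]
ee_rot: [3.138, -0.001, 1.76]
wrist_force: [0.7, -0.5, -1.8]
grip_width: 21.0
```

```bash
python3 -c "
from h import *
fix(1.636,0,[522.3,92.5,145.8])
f=env.grab_frame('side');cv2.imwrite('pics/side12f.png',f);cv2.imwrite('pics/side12.png',cv2.resize(f[180:340,250:410],None,fx=4.5,fy=4.5,interpolation=cv2.INTER_CUBIC))"
```

```text
t 21.35 pos [466.8 176.  154.6] dr [-0.02  0.04 -1.43] F [ 0.7 -0.5 -1.8] w 21.0
doff [ 2.22 -3.34 -0.35]
```

View pics/side12.png

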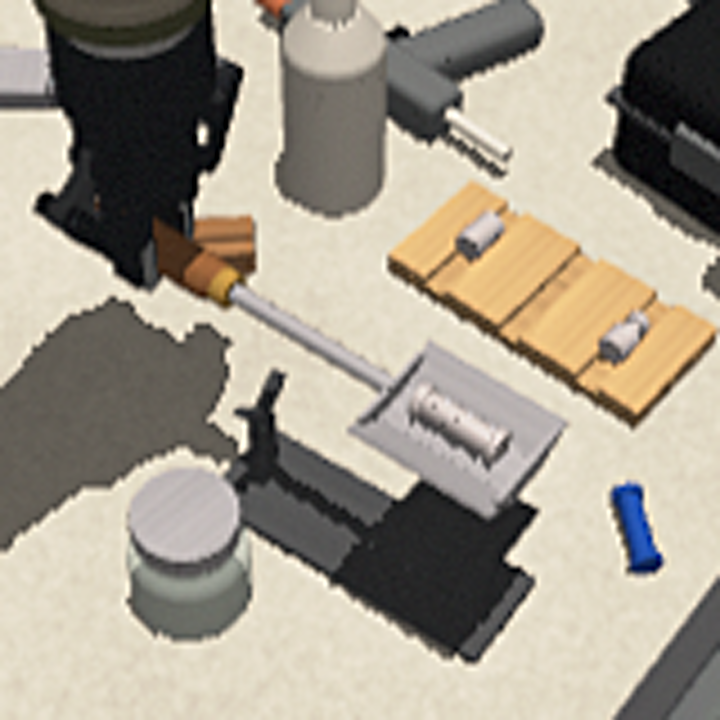

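```bash
cat >> h.py <<'E'
def boatpts(tcp,yaw,dz=4.3,lx=185.2,pitch=0,roll=0):
    # boat rim corners + trough underside given tcp; pitch deg nose-down positive
    M=R.from_euler('z',yaw-np.pi).as_matrix()@R.from_euler('y',pitch,degrees=True).as_matrix()@R.from_euler('x',roll,degrees=True).as_matrix()
    o=np.array(tcp)-[0,0,dz]
    return {k:o+M@np.array(v) for k,v in dict(FL=(lx+40,34,4),FR=(lx+40,-34,4),BL=(lx-40,34,4),BR=(lx-40,-34,4),T=(lx,0,0)).items()}
E
python3 - <<'E'
from h import *
o=env.get_obs()
meas=dict(BL=(430,343),FL=(567,423),FR=(493,513),BR=(350,430))
for pt in(0,1,2):
  P=boatpts(o['ee_pos'],o['ee_rot'][2],pitch=pt)
  for k,v in meas.items():
    m=(np.array(v)+.5)/4.5-.5+[250,180]; p=proj('side',P[k]); print(pt,k,m.round(1),p.round(1),(m-p).round(1))
E
```

```text
0 BL [345.2 255.8] [346. 253.] [-0.9  2.9]
0 FL [375.6 273.6] [377.6 269.8] [-2.   3.8]
0 FR [359.2 293.6] [360.4 291.7] [-1.2  1.9]
0 BR [327.4 275.2] [328.2 273.5] [-0.8  1.7]
1 BL [345.2 255.8] [346.  253.7] [-0.8  2.1]
1 FL [375.6 273.6] [377.4 270.9] [-1.8  2.7]
1 FR [359.2 293.6] [360.3 292.8] [-1.2  0.8]
1 BR [327.4 275.2] [328.2 274.2] [-0.8  0.9]
2 BL [345.2 255.8] [346.  254.4] [-0.8  1.4]
2 FL [375.6 273.6] [377.3 272. ] [-1.6  1.6]
2 FR [359.2 293.6] [360.2 293.9] [-1.  -0.3]
2 BR [327.4 275.2] [328.2 274.9] [-0.8  0.2]
```

```bash
python3 - <<'E'
from h import *
meas=dict(BL=(424,344),FL=(553,422),FR=(484,514),BR=(347,428))
P=boatpts([465.5,175.5,79.3],1.759)
for k,v in meas.items():
    m=(np.array(v)+.5)/4.5-.5+[250,200]; p=proj('side',P[k]); print(k,m.round(1),p.round(1),(m-p).round(1))
E
```

```text
BL [343.8 276.1] [344.7 273.9] [-0.9  2.2]
FL [372.5 293.4] [374.5 290.5] [-2.   2.9]
FR [357.2 313.8] [358.1 311.9] [-1.   1.9]
BR [326.7 294.7] [327.8 294. ] [-1.1  0.7]
```

step_arm(series=[{"dr":[0,0,-0.1],"offset":[0.15,-0.2,-0.03],"jaw":10},{"dr":[0,0,-0.18],"offset":[0.28,-0.4,-0.04],"jaw":10},{"dr":[0,0,-0.18],"offset":[0.28,-0.4,-0.04],"jaw":10},{"dr":[0,0,-0.18],"offset":[0.28,-0.4,-0.04],"jaw":10},{"dr":[0,0,-0.18],"offset":[0.28,-0.4,-0.04],"jaw":10},{"dr":[0,0,-0.18],"offset":[0.28,-0.4,-0.04],"jaw":10},{"dr":[0,0,-0.18],"offset":[0.28,-0.4,-0.04],"jaw":10},{"dr":[0,0,-0.15],"offset":[0.28,-0.4,-0.04],"jaw":10},{"dr":[0,0,-0.1],"offset":[0.15,-0.2,0],"jaw":10},{"dr":[0,0,0],"offset":[0,0,0],"jaw":10}])

```text
time: 22.23
ee_pos: [528.4, 81.4, 140.8]
ee_rot: [-3.139, 0.004, 1.615]
wrist_force: [0.2, 0.3, -1.3]
grip_width: 20.9
```

```bash
python3 -c "
from h import *
fix(1.636,0,[522.3,92.5,147])"
```

```text
t 22.23 pos [528.4  81.4 140.8] dr [ 0.04 -0.03  0.24] F [ 0.2  0.3 -1.3] w 20.9
doff [-0.25  0.44  0.25]
```

step_arm(series=[{"dr":[0.04,-0.03,0.24],"offset":[-0.22,0,0.25],"jaw":10},{"dr":[0,0,0],"offset":[0,0,0],"jaw":10},{"dr":[0,0,0],"offset":[0,0,0],"jaw":10}])

```text
time: 22.48
ee_pos: [521.8, 80.3, 146.6]
ee_rot: [-3.14, 0.0, 1.637]
wrist_force: [0.7, 0.3, -1.9]
grip_width: 20.7
```

```bash
python3 - <<'E'
from wf import *
fix(1.636,0,[523,81.4,147])
f=env.grab_frame('top');cv2.imwrite('pics/top13f.png',f)
im=cv2.resize(f[190:320,370:540],None,fx=4.5,fy=4.5,interpolation=cv2.INTER_CUBIC);im=cv2.convertScaleAbs(im,alpha=1.7)
draw('top',im,frame(539.04,-162.1,3.75),4.5,np.array([370,190]))
o=env.get_obs();P=boatpts(o['ee_pos'],o['ee_rot'][2],dz=5.5)
pp=[tuple(int(t) for t in (proj('top',P[k])-[370,190]+.5)*4.5) for k in('FL','FR','BR','BL')]
cv2.polylines(im,[np.array(pp)],True,(0,255,0),1)
cv2.imwrite('pics/top13.png',im)
f=env.grab_frame('side');cv2.imwrite('pics/side13f.png',f)
im=cv2.resize(f[180:340,300:460],None,fx=4,fy=4,interpolation=cv2.INTER_CUBIC)
draw('side',im,frame(539.04,-162.1,3.75),4,np.array([300,180]))
pp=[tuple(int(t) for t in (proj('side',P[k])-[300,180]+.5)*4) for k in('FL','FR','BR','BL')]
cv2.polylines(im,[np.array(pp)],True,(0,255,0),1)
cv2.imwrite('pics/side13.png',im)
E
```

```text
t 22.48 pos [521.8  80.3 146.6] dr [ 0.01 -0.02 -0.01] F [ 0.7  0.3 -1.9] w 20.7
doff [0.05 0.05 0.02]
```

View pics/top13.png

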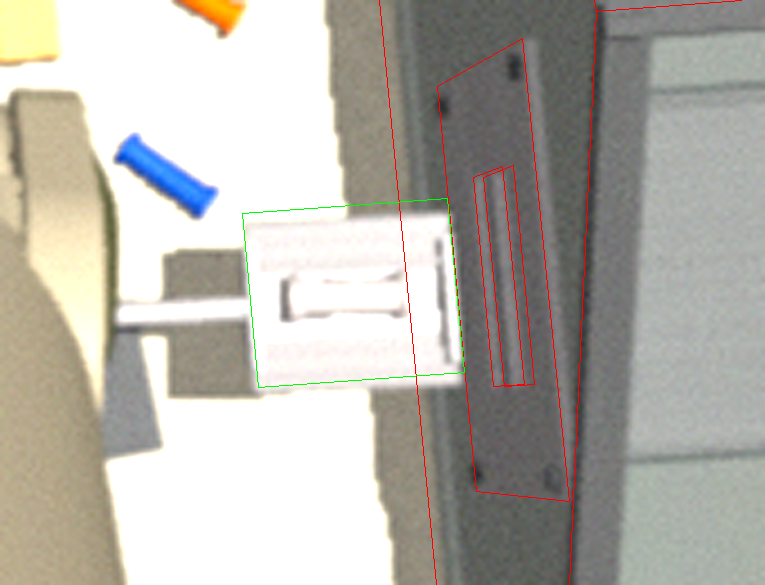

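View pics/side13.png

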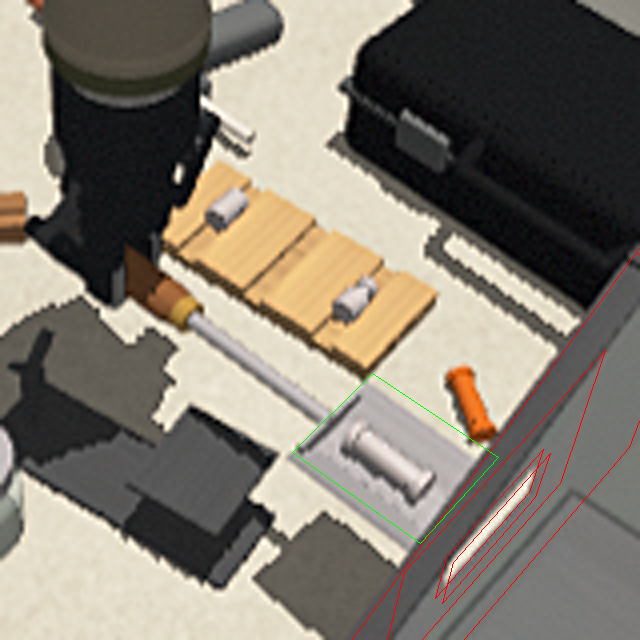

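```bash
python3 - <<'E'
import cv2
f=cv2.imread('pics/top13f.png')[225:290,415:485]
cv2.imwrite('pics/z13.png',cv2.resize(f,None,fx=10,fy=9,interpolation=cv2.INTER_CUBIC))
E
```

```text
(no output)
```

View pics/z13.png

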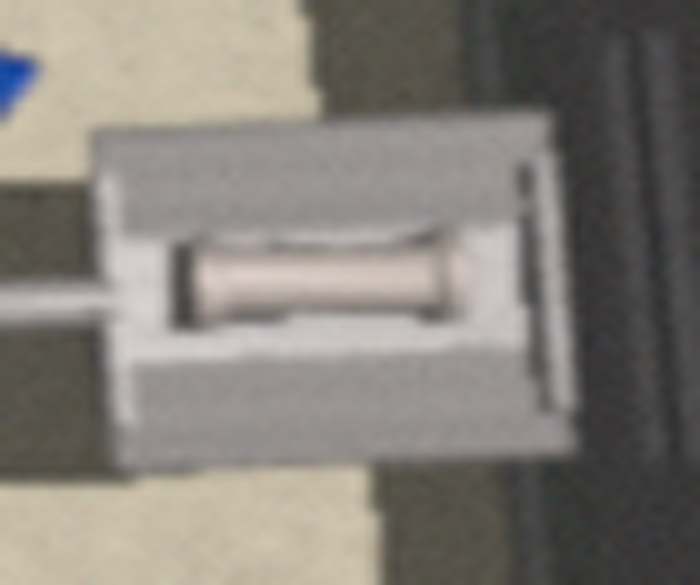

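```bash
python3 - <<'E'
from h import *
o=env.get_obs(); z=o['ee_pos'][2]-5.5+4
pts={'BL':(95,130),'FL':(549,113),'FR':(577,453),'BR':(120,470)}
P=boatpts(o['ee_pos'],o['ee_rot'][2],dz=5.5)
for zz in(z,z+8):
  W={k:atz('top',(np.array(v)+.5)/[10,9]-.5+[415,225],zz) for k,v in pts.items()}
  m=sum(W.values())/4; ax=W['FL']+W['FR']-W['BL']-W['BR']
  print(zz,m.round(1),np.degrees(np.arctan2(ax[1],ax[0])),np.linalg.norm(ax)/2,np.linalg.norm(W['BL']-W['BR']))
print(P['T'].round(1),np.degrees(o['ee_rot'][2]-np.pi))
# slot lines ends in same camera: outer edges
print('slot ends px', proj('top',[539.04-42,-162.1-2.7,120]))
E
```

```text
145.12840459321896 [ 529.6 -104.5  145.1] -88.08904162131047 79.35345884594217 66.44107038510883
153.12840459321896 [ 529.2 -102.7  153.1] -88.0890416213104 78.63639838054996 65.84068994115128
[ 534.  -104.3  141.1] -86.22026659093909
slot ends px [479.25106487 275.49303018]
```

step_arm(series=[{"dr":[0,0,0.32],"offset":[0,0,0.03],"jaw":10},{"dr":[0,0,0],"offset":[0,0,0],"jaw":10},{"dr":[0,0,0],"offset":[0,0,0],"jaw":10}])

```text
time: 22.83
ee_pos: [521.4, 82.0, 147.7]
ee_rot: [-3.14, -0.0, 1.67]
wrist_force: [0.9, 1.1, -2.1]
grip_width: 20.7
```

```bash
python3 - <<'E'
from h import *
fix(1.664,0,[522,80.3,147])
f=env.grab_frame('top');cv2.imwrite('pics/top14f.png',f)
cv2.imwrite('pics/z14.png',cv2.resize(f[215:300,415:495],None,fx=9,fy=7,interpolation=cv2.INTER_CUBIC))
E
```

```text
t 22.83 pos [521.4  82.  147.7] dr [ 0.   -0.02 -0.07] F [ 0.9  1.1 -2.1] w 20.7
doff [ 0.03 -0.07 -0.03]
```

View pics/z14.png

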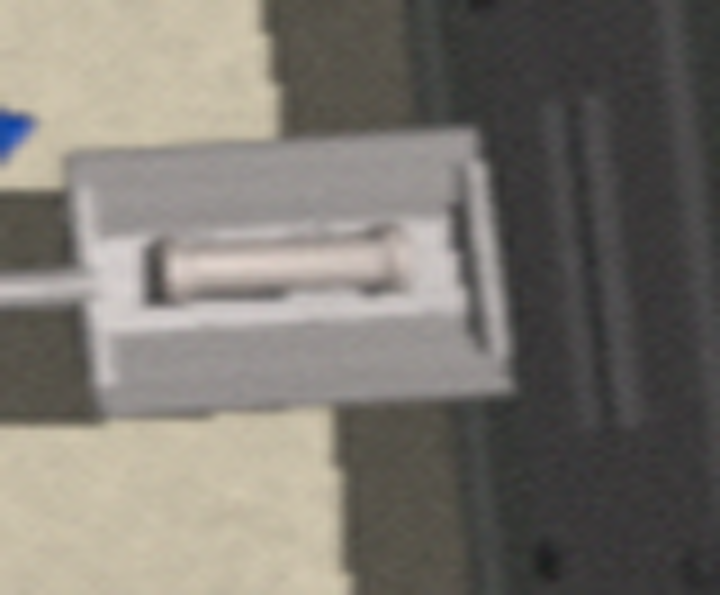

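```bash
python3 - <<'E'
from h import *
o=env.get_obs(); z=o['ee_pos'][2]-5.5+4
T=lambda v:(np.array(v)+.5)/[9,7]-.5+[415,215]
pts={'BL':(68,158),'FL':(477,128),'FR':(513,388),'BR':(105,415)}
W={k:atz('top',T(v),z) for k,v in pts.items()}
m=sum(W.values())/4; ax=W['FL']+W['FR']-W['BL']-W['BR'];yaw=np.arctan2(ax[1],ax[0])
print(m.round(1),np.degrees(yaw))
# slot ends from observed lines, outer lower edge z=120 (outer face y0), upper z=160
for nm,z1,a,b in(('outerline z120',120,(548,105),(590,420)),('innerline z160?',160,(590,100),(632,420)),('inner z120',120,(590,100),(632,420))):
    A=atz('top',T(a),z1);B=atz('top',T(b),z1);print(nm,A.round(1),B.round(1),((A+B)/2).round(1),np.degrees(np.arctan2(*(A-B)[:2][::-1])),np.linalg.norm(A-B))
s=(-162-m[1])/ax[1]; print('boat axis at plate x',(m+ax*s)[0], 'TCP-line', o['ee_pos'])
E
```

```text
[ 535.7 -102.3  146.2] -85.32930009593531
outerline z120 [ 579.9 -160.6  120. ] [ 498.7 -166.4  120. ] [ 539.3 -163.5  120. ] 4.066937361610466 81.42600576429945
innerline z160? [ 576.8 -157.4  160. ] [ 498.  -162.8  160. ] [ 537.4 -160.1  160. ] 3.933092067083251 79.05582479489686
inner z120 [ 581.1 -169.   120. ] [ 498.6 -174.7  120. ] [ 539.9 -171.8  120. ] 3.933092067083238 82.6887046960053
boat axis at plate x 540.5451744628988 TCP-line [521.43541942  82.04171786 147.74394041]
```

step_arm(series=[{"dr":[0,-0.02,-0.08],"offset":[0.03,-0.2,-0.02],"jaw":10},{"dr":[0,0,0],"offset":[0.03,-0.4,0],"jaw":10},{"dr":[0,0,0],"offset":[0.03,-0.4,0],"jaw":10},{"dr":[0,0,0],"offset":[0.01,-0.2,0],"jaw":10},{"dr":[0,0,0],"offset":[0,0,0],"jaw":10}])

```text
time: 23.3
ee_pos: [524.0, 48.9, 147.1]
ee_rot: [3.141, 0.001, 1.663]
wrist_force: [-0.1, 0.1, -1.7]
grip_width: 21.2
```

```bash
python3 - <<'E'
from h import *
o=env.get_obs();y=o['ee_pos'][1]
fix(1.663,0,[522+.067*(82-y),y,147])
f=env.grab_frame('top');cv2.imwrite('pics/top15f.png',f)
cv2.imwrite('pics/z15.png',cv2.resize(f[215:300,425:505],None,fx=9,fy=7,interpolation=cv2.INTER_CUBIC))
f=env.grab_frame('side');cv2.imwrite('pics/side15f.png',f)
cv2.imwrite('pics/zs15.png',cv2.resize(f[240:360,360:460],None,fx=6,fy=5,interpolation=cv2.INTER_CUBIC))
E
```

```text
t 23.3 pos [524.   48.9 147.1] dr [ 0.01  0.   -0.  ] F [-0.1  0.1 -1.7] w 21.2
doff [ 0.01  0.   -0.  ]
```

View pics/z15.png

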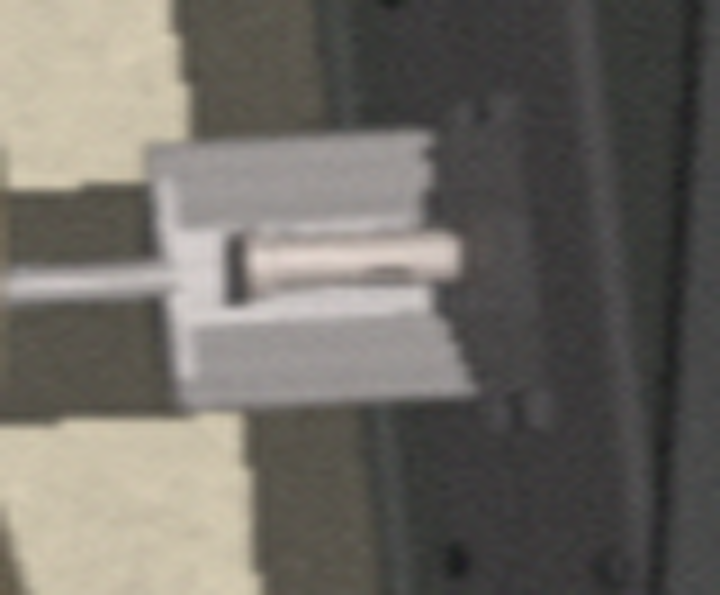

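View pics/zs15.png

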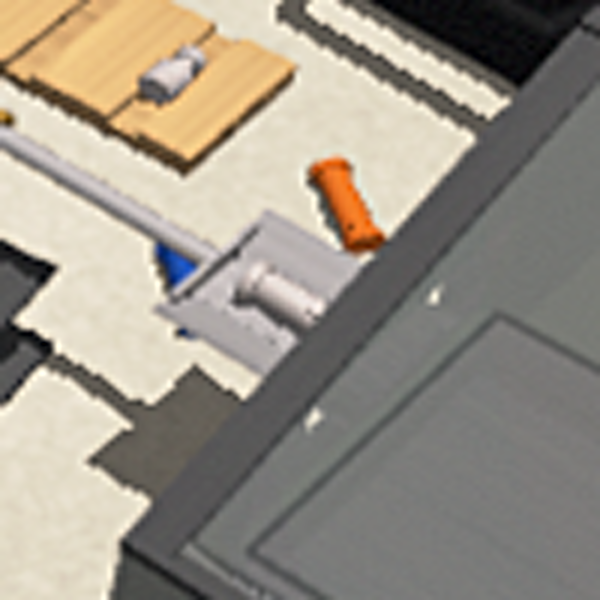

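step_arm(series=[{"dr":[0,0,0],"offset":[-0.06,0,0],"jaw":10},{"dr":[0,0,0],"offset":[0.02,-0.3,0],"jaw":10},{"dr":[0,0,0],"offset":[0.025,-0.4,0],"jaw":10},{"dr":[0,0,0],"offset":[0.025,-0.4,0],"jaw":10},{"dr":[0,0,0],"offset":[0.02,-0.3,0],"jaw":10},{"dr":[0,0,0],"offset":[0,0,0],"jaw":10}])

```text
time: 23.9
ee_pos: [524.7, 12.2, 147.1]
ee_rot: [3.141, -0.0, 1.666]
wrist_force: [1.2, -0.8, -1.6]
grip_width: 21.0
```

```bash
python3 - <<'E'
from h import *
o=env.get_obs();y=o['ee_pos'][1]
fix(1.663,0,[520.5+.067*(82-y),y,147])
f=env.grab_frame('side');cv2.imwrite('pics/side16f.png',f)
cv2.imwrite('pics/zs16.png',cv2.resize(f[240:360,360:460],None,fx=6,fy=5,interpolation=cv2.INTER_CUBIC))
f=env.grab_frame('top');cv2.imwrite('pics/top16f.png',f)
cv2.imwrite('pics/z16.png',cv2.resize(f[215:300,425:505],None,fx=9,fy=7,interpolation=cv2.INTER_CUBIC))
E
```

```text
t 23.9 pos [524.7  12.2 147.1] dr [-0.    0.   -0.03] F [ 1.2 -0.8 -1.6] w 21.0
doff [ 0.02  0.   -0.  ]
```

View pics/zs16.png

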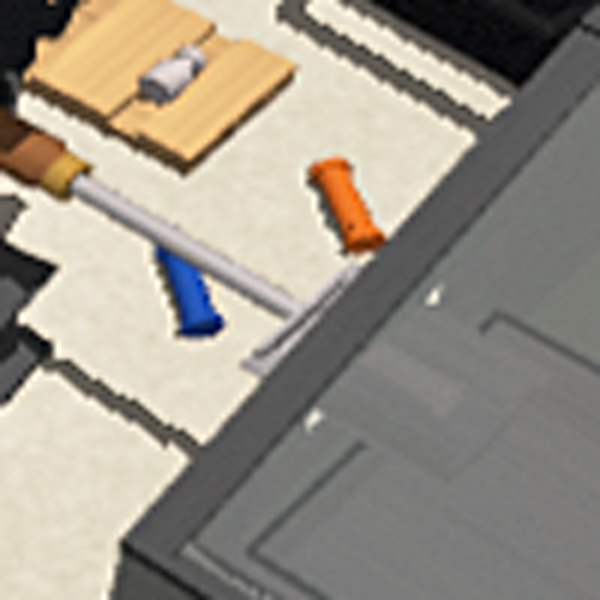

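View pics/z16.png

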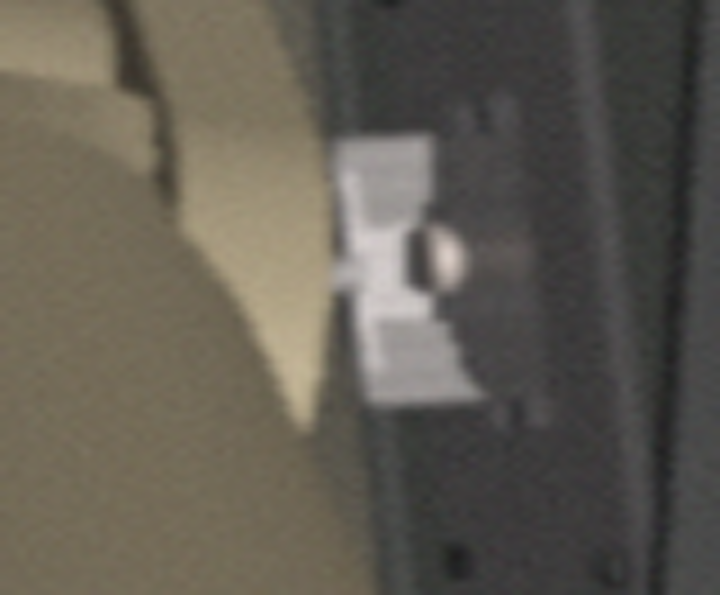

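step_arm(series=[{"dr":[0,0,-0.02],"offset":[0.03,-0.3,0],"jaw":10},{"dr":[0,0,0],"offset":[0.03,-0.45,0],"jaw":10},{"dr":[0,0,0],"offset":[0.03,-0.45,0],"jaw":10},{"dr":[0,0,0],"offset":[0.03,-0.45,0],"jaw":10},{"dr":[0,0,0],"offset":[0.02,-0.3,0],"jaw":10},{"dr":[0,0,0],"offset":[0,0,0],"jaw":10}])

```text
time: 24.5
ee_pos: [528.4, -39.6, 146.9]
ee_rot: [3.142, -0.001, 1.666]
wrist_force: [0.3, 0.5, -1.5]
grip_width: 21.0
```

```bash
python3 - <<'E'
from h import *
o=env.get_obs();y=o['ee_pos'][1]
fix(1.663,0,[520.5+.067*(82-y),-56,147])
f=env.grab_frame('side');cv2.imwrite('pics/side17f.png',f)
cv2.imwrite('pics/zs17.png',cv2.convertScaleAbs(cv2.resize(f[220:380,360:500],None,fx=5,fy=4,interpolation=cv2.INTER_CUBIC),alpha=1.7))
E
```

```text
t 24.5 pos [528.4 -39.6 146.9] dr [-0.01 -0.   -0.04] F [ 0.3  0.5 -1.5] w 21.0
doff [ 0.01 -0.66  0.  ]
```

View pics/zs17.png

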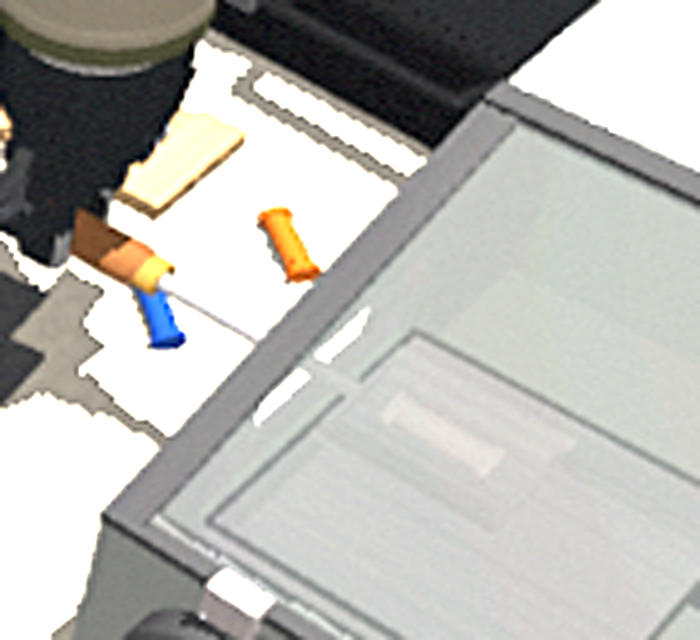

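step_arm(series=[{"dr":[0,0,-0.03],"offset":[0.02,-0.3,0],"jaw":10},{"dr":[0,0,0],"offset":[0,-0.4,0],"jaw":10},{"dr":[0,0,0],"offset":[-0.15,0,0],"jaw":10},{"dr":[0,0,0],"offset":[-0.15,0,0],"jaw":10},{"dr":[0,0,0],"offset":[0,0,0],"jaw":10}])

```text
time: 24.97
ee_pos: [520.4, -57.9, 146.7]
ee_rot: [-3.141, -0.002, 1.664]
wrist_force: [-1.2, -0.0, -2.7]
grip_width: 21.2
```

```bash
python3 - <<'E'
from h import *
o=env.get_obs();y=o['ee_pos'][1]
fix(1.663,0,[520.5+.067*(82-y)-8,-57,147])
E
```

```text
t 24.97 pos [520.4 -57.9 146.7] dr [-0.02 -0.01 -0.01] F [-1.2 -0.  -2.7] w 21.2
doff [0.06 0.03 0.01]
```

step_arm(series=[{"dr":[-0.04,0.6,0],"offset":[0,0,0],"jaw":10},{"dr":[-0.06,0.99,0],"offset":[0,0,0],"jaw":10},{"dr":[-0.06,0.99,0],"offset":[0,0,0],"jaw":10},{"dr":[-0.06,0.99,0],"offset":[0,0,0],"jaw":10},{"dr":[-0.06,0.99,0],"offset":[0,0,0],"jaw":10},{"dr":[-0.06,0.99,0],"offset":[0,0,0],"jaw":10}])

```text
time: 25.47
ee_pos: [516.2, -56.2, 150.1]
ee_rot: [-2.639, -0.017, 1.659]
wrist_force: [0.4, -0.2, -2.4]
grip_width: 20.9
```

```bash
python3 - <<'E'
from h import *
fix(1.664,28,[520.4,-57.9,146.7]); print(env.get_obs()['joint_positions'])
E
```

```text
t 25.47 pos [516.2 -56.2 150.1] dr [-0.18 -0.18  0.06] F [ 0.4 -0.2 -2.4] w 20.9
doff [ 0.17 -0.07 -0.14]
[-0.21592253  0.71342875  0.32090494  1.85986894 -0.1570808   1.10528762
  0.28351027]
```

step_arm(series=[{"dr":[-0.06,0.99,0],"offset":[0.05,-0.03,-0.05],"jaw":10},{"dr":[-0.06,0.99,0],"offset":[0.05,-0.03,-0.05],"jaw":10},{"dr":[-0.06,0.99,0],"offset":[0.05,-0.03,-0.05],"jaw":10},{"dr":[-0.06,0.99,0],"offset":[0.05,-0.03,-0.05],"jaw":10},{"dr":[-0.06,0.99,0],"offset":[0.05,-0.03,-0.05],"jaw":10},{"dr":[-0.06,0.99,0],"offset":[0.05,-0.03,-0.05],"jaw":10},{"dr":[0,0,0],"offset":[0,0,0],"jaw":10},{"dr":[0,0,0],"offset":[0,0,0],"jaw":10}])

```text
time: 26.13
ee_pos: [527.7, -55.2, 138.6]
ee_rot: [-2.096, -0.034, 1.655]
wrist_force: [-0.1, -0.3, -1.1]
grip_width: 20.9
```

```bash
python3 - <<'E'
from h import *
fix(1.664,60,[520.4,-57.9,146.7]); print(env.get_obs()['joint_positions'],env.get_obs()['ee_rot'])
for c in('side','top'):
    f=env.grab_frame(c);cv2.imwrite(f'pics/{c}18f.png',f)
f=cv2.imread('pics/side18f.png');cv2.imwrite('pics/zs18.png',cv2.convertScaleAbs(cv2.resize(f[220:380,360:500],None,fx=5,fy=4,interpolation=cv2.INTER_CUBIC),alpha=1.7))
f=cv2.imread('pics/top18f.png');cv2.imwrite('pics/zt18.png',cv2.convertScaleAbs(cv2.resize(f[160:320,440:600],None,fx=4,fy=4,interpolation=cv2.INTER_CUBIC),alpha=1.9))
E
```

```text
t 26.13 pos [527.7 -55.2 138.6] dr [-0.39 -0.01  0.1 ] F [-0.1 -0.3 -1.1] w 20.9
doff [-0.29 -0.11  0.32]
[-0.19757842  0.99459414  0.31623504  1.56123721 -0.0945768   1.66046058
  0.28114098] [-2.09633467 -0.03376385  1.65546746]
```

View pics/zs18.png

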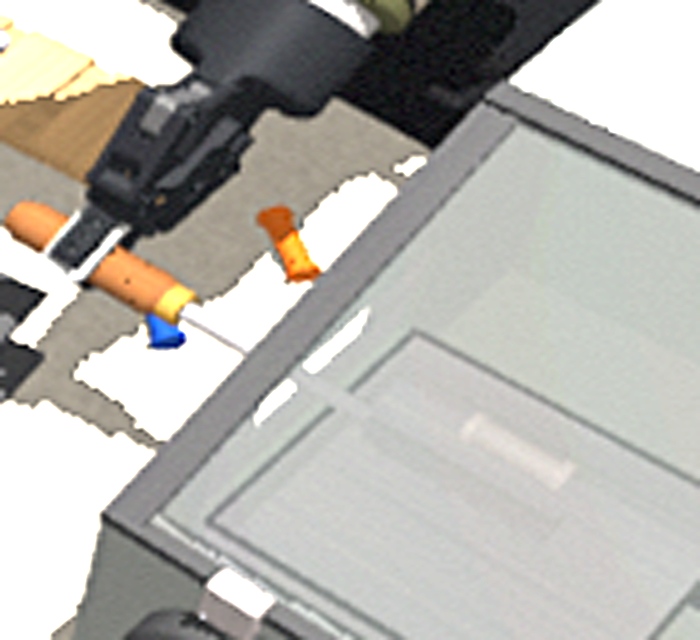

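View pics/zt18.png

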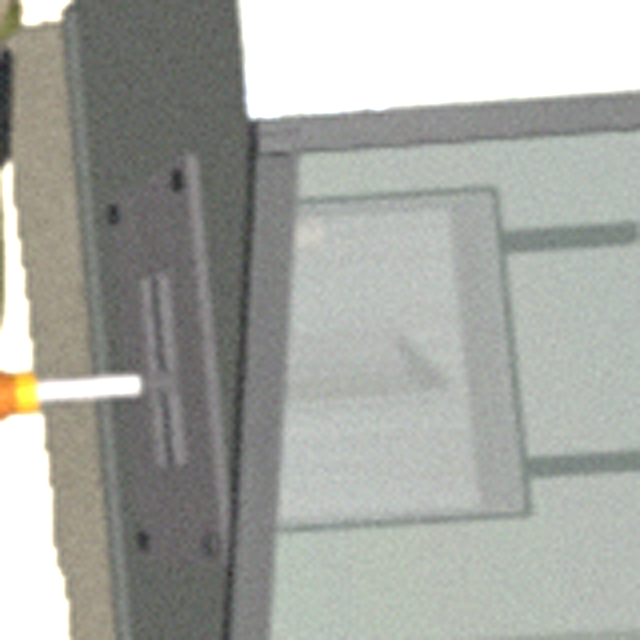

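```bash
python3 - <<'E'
from wf import *
M=frame(539.04,-162.1,3.85)
inv=lambda P:R.from_euler('z',-3.85,degrees=True).as_matrix()@(np.array(P)-[539.04,-162.1,0])
for z in(64,70,100,140): print(z,inv(atz('side',[464,332.5],z)).round(1), inv(atz('top',[440+312/4,160+232/4],z)).round(1))
f=env.grab_frame('side');cv2.imwrite('pics/zs19.png',cv2.convertScaleAbs(cv2.resize(f[270:380,400:520],None,fx=6.5,fy=5.2,interpolation=cv2.INTER_CUBIC),alpha=2.2,beta=-60))
E
```

```text
64 [ 61.8 -79.4  64. ] [  61.7 -100.1   64. ]
70 [ 58.  -80.1  70. ] [ 61.  -97.9  70. ]
100 [ 38.7 -83.6 100. ] [ 58.  -86.7 100. ]
140 [ 13.  -88.2 140. ] [ 53.8 -71.7 140. ]
```

View pics/zs19.png

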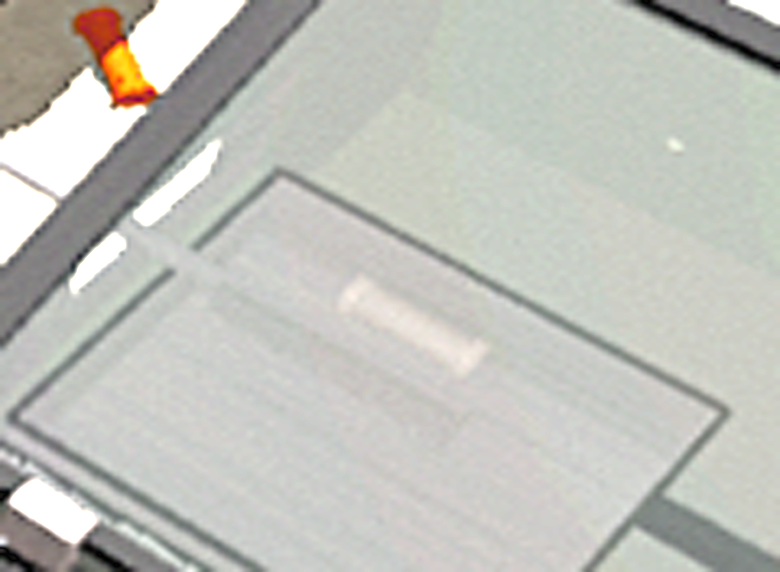

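step_arm(series=[{"dr":[0.04,-0.6,0],"offset":[0,0,0.05],"jaw":10},{"dr":[0.06,-0.99,0],"offset":[0,0,0.05],"jaw":10},{"dr":[0.06,-0.99,0],"offset":[0,0,0.05],"jaw":10},{"dr":[0.06,-0.99,0],"offset":[0,0,0.05],"jaw":10},{"dr":[0.06,-0.99,0],"offset":[0,0,0.05],"jaw":10},{"dr":[0.06,-0.99,0],"offset":[0,0,0.05],"jaw":10},{"dr":[0,0,0],"offset":[0,0,0],"jaw":10}])

```text
time: 26.87
ee_pos: [527.3, -55.9, 154.8]
ee_rot: [-2.625, -0.017, 1.666]
wrist_force: [-0.5, -1.6, -0.4]
grip_width: 21.3
```

```bash
python3 - <<'E'
from h import *
fix(1.664,0,[529.8,-57,147])
E
```

```text
t 26.87 pos [527.3 -55.9 154.8] dr [ 0.37 -5.91 -0.08] F [-0.5 -1.6 -0.4] w 21.3
doff [ 0.1  -0.04 -0.31]
```

step_arm(series=[{"dr":[0.03,-0.5,0],"offset":[0,0,-0.15],"jaw":10},{"dr":[0.06,-0.95,0],"offset":[0,0,-0.08],"jaw":10},{"dr":[0.06,-0.95,0],"offset":[0,0,-0.05],"jaw":10},{"dr":[0.06,-0.95,0],"offset":[0,0,-0.05],"jaw":10},{"dr":[0.06,-0.95,0],"offset":[0,0,0],"jaw":10},{"dr":[0.06,-0.95,0],"offset":[0,0,0],"jaw":10},{"dr":[0.03,-0.5,0],"offset":[0,0,0],"jaw":10},{"dr":[0,0,0],"offset":[0,0,0],"jaw":10}])

```text
time: 27.53
ee_pos: [526.6, -55.7, 154.6]
ee_rot: [3.131, 0.001, 1.669]
wrist_force: [0.1, 0.5, -2.0]
grip_width: 21.2
```

```bash
python3 - <<'E'
from h import *
fix(1.664,0,[529.8,-57,147])
E
```

```text
t 27.53 pos [526.6 -55.7 154.6] dr [-0.    0.13 -0.06] F [ 0.1  0.5 -2. ] w 21.2
doff [ 0.13 -0.05 -0.3 ]
```

step_arm(series=[{"dr":[0,0.13,-0.06],"offset":[0.13,0,-0.3],"jaw":10},{"dr":[0,0,0],"offset":[0,0,0],"jaw":10},{"dr":[0,0,0],"offset":[0,0,0],"jaw":10}])

```text
time: 27.78
ee_pos: [530.7, -55.7, 147.7]
ee_rot: [-3.137, -0.002, 1.663]
wrist_force: [-0.6, 0.8, -2.0]
grip_width: 21.2
```

```bash
python3 - <<'E'
from wf import *
fix(1.664,0,[529.8,-57,147])
f=env.grab_frame('side');cv2.imwrite('pics/side20f.png',f)
k=6;o=np.array([370,250])
im=cv2.resize(f[250:350,370:500],None,fx=k,fy=k,interpolation=cv2.INTER_CUBIC);im=cv2.convertScaleAbs(im,alpha=1.9,beta=-30)
s=env.get_obs()
P=boatpts(s['ee_pos'],s['ee_rot'][2]-np.radians(1.4),dz=5.5)
# shift by side bias (-1.2,+2.2)
pp=[tuple(int(t) for t in (proj('side',P[q])+[-1.2,2.2]-o+.5)*k) for q in('FL','FR','BR','BL')]
cv2.polylines(im,[np.array(pp)],True,(0,255,0),1)
cv2.imwrite('pics/zs20.png',im)
E
```

```text
t 27.78 pos [530.7 -55.7 147.7] dr [-0.01 -0.05  0.01] F [-0.6  0.8 -2. ] w 21.2
doff [-0.04 -0.05 -0.03]
```

View pics/zs20.png

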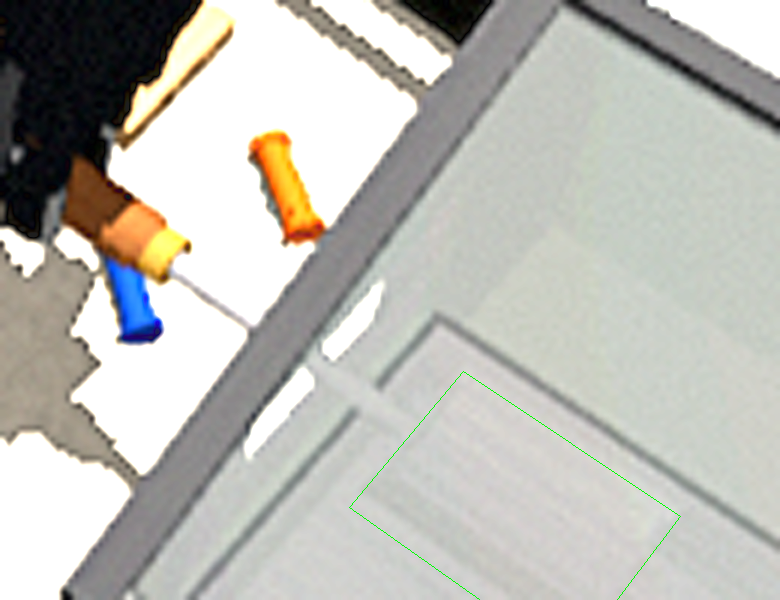

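```bash
python3 - <<'E'
import cv2,numpy as np
f=cv2.imread('pics/side20f.png');g=cv2.cvtColor(f,cv2.COLOR_BGR2GRAY)[290:380,400:520]
g=cv2.GaussianBlur(g,(3,3),0.8)
g=np.clip((g.astype(float)-85)*6,0,255).astype(np.uint8)
cv2.imwrite('pics/zs20b.png',cv2.resize(g,None,fx=6,fy=6,interpolation=cv2.INTER_CUBIC))
print(np.percentile(cv2.cvtColor(f,cv2.COLOR_BGR2GRAY)[300:370,440:500],[5,50,95]))
E
```

```text
[118. 124. 128.]
```

View pics/zs20b.png

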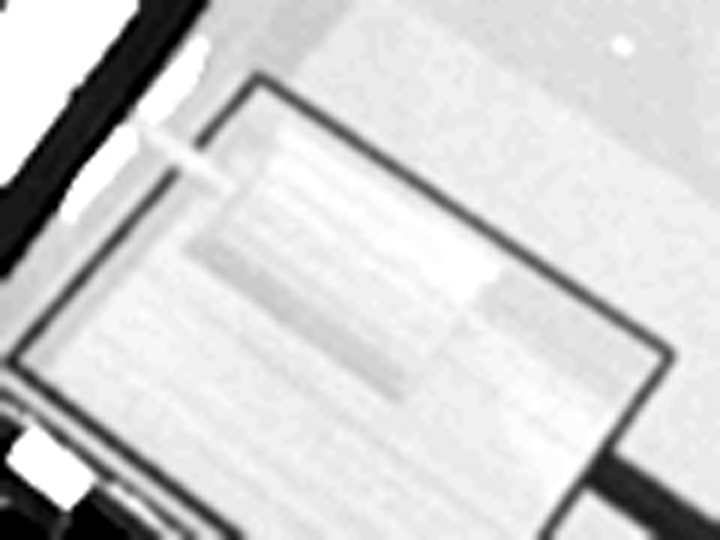

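```bash
python3 - <<'E'
from h import *
s=env.get_obs()
meas=dict(BL=(278,125),FL=(500,265),FR=(405,395),BR=(190,245))
for dy in(-1.4,0,-3):
  P=boatpts(s['ee_pos'],s['ee_rot'][2]+np.radians(dy),dz=5.5)
  for k,v in meas.items():
    m=np.array(v)/6+[400,290]; p=proj('side',P[k])+[-1.2,2.2]; print(dy,k,m.round(1),p.round(1),(m-p).round(1))
W={k:atz('side',np.array(v)/6+[400,290]-[-1.2,2.2],146) for k,v in meas.items()}
ax=W['FL']+W['FR']-W['BL']-W['BR'];print(np.degrees(np.arctan2(ax[1],ax[0])),np.mean(list(W.values()),0))
E
```

```text
-1.4 BL [446.3 310.8] [446.8 311.5] [-0.5 -0.6]
-1.4 FL [483.3 334.2] [482.9 335.5] [ 0.4 -1.4]
-1.4 FR [467.5 355.8] [464.5 360.1] [ 3.  -4.3]
-1.4 BR [431.7 330.8] [427.7 334.1] [ 3.9 -3.3]
0 BL [446.3 310.8] [447.4 310.1] [-1.   0.8]
0 FL [483.3 334.2] [483.9 333.4] [-0.6  0.8]
0 FR [467.5 355.8] [466.4 358.3] [ 1.1 -2.5]
0 BR [431.7 330.8] [429.1 333.1] [ 2.5 -2.3]
-3 BL [446.3 310.8] [446.1 313. ] [ 0.3 -2.2]
-3 FL [483.3 334.2] [481.7 338. ] [ 1.7 -3.9]
-3 FR [467.5 355.8] [462.2 362.1] [ 5.3 -6.3]
-3 BR [431.7 330.8] [426.1 335.2] [ 5.5 -4.3]
-85.08663938327673 [ 550.07737238 -239.67196064  146.        ]
```

step_arm(series=[{"dr":[0,-0.05,-0.06],"offset":[-0.02,0.2,-0.02],"jaw":10},{"dr":[0,0,0],"offset":[-0.02,0.4,0],"jaw":10},{"dr":[0,0,0],"offset":[-0.02,0.3,0],"jaw":10},{"dr":[0,0,0],"offset":[-0.01,0.1,0],"jaw":10},{"dr":[0,0,0],"offset":[0,0,0],"jaw":10}])

```text
time: 28.25
ee_pos: [530.1, -26.9, 145.6]
ee_rot: [-3.139, -0.001, 1.659]
wrist_force: [-1.0, 0.7, -0.7]
grip_width: 20.7
```

```bash
python3 - <<'E'
from h import *
y=env.get_obs()['ee_pos'][1]
fix(1.658,0,[530.3-.067*(y+55.7),y,147])
f=env.grab_frame('side');cv2.imwrite('pics/side21f.png',f)
g=cv2.cvtColor(f,cv2.COLOR_BGR2GRAY)[240:350,370:490];g=np.clip((g.astype(float)-70)*4,0,255).astype(np.uint8)
cv2.imwrite('pics/zs21.png',cv2.resize(g,None,fx=5.5,fy=5.4,interpolation=cv2.INTER_CUBIC))
E
```

```text
t 28.25 pos [530.1 -26.9 145.6] dr [-0.01 -0.04 -0.01] F [-1.   0.7 -0.7] w 20.7
doff [-0.07  0.    0.06]
```

View pics/zs21.png

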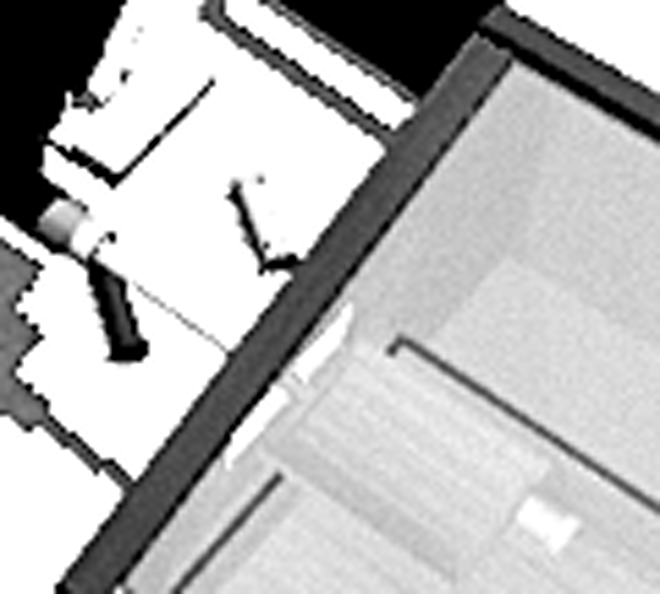

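step_arm(series=[{"dr":[0,-0.04,0],"offset":[-0.11,0,0.06],"jaw":10},{"dr":[0,0,0],"offset":[0,0,0],"jaw":10}])

```text
time: 28.47
ee_pos: [527.1, -26.8, 147.2]
ee_rot: [3.141, -0.001, 1.66]
wrist_force: [-0.6, 0.7, -1.2]
grip_width: 21.3
```

```bash
python3 - <<'E'
from h import *
y=env.get_obs()['ee_pos'][1]
fix(1.658,0,[527.8-.067*(y+26.9),y,147])
f=env.grab_frame('side');cv2.imwrite('pics/side22f.png',f)
g=f[285:345,400:470]
cv2.imwrite('pics/zs22.png',cv2.convertScaleAbs(cv2.resize(g,None,fx=10,fy=9,interpolation=cv2.INTER_CUBIC),alpha=2.6,beta=-130))
E
```

```text
t 28.47 pos [527.1 -26.8 147.2] dr [-0.01  0.01 -0.02] F [-0.6  0.7 -1.2] w 21.3
doff [ 0.03  0.   -0.01]
```

View pics/zs22.png

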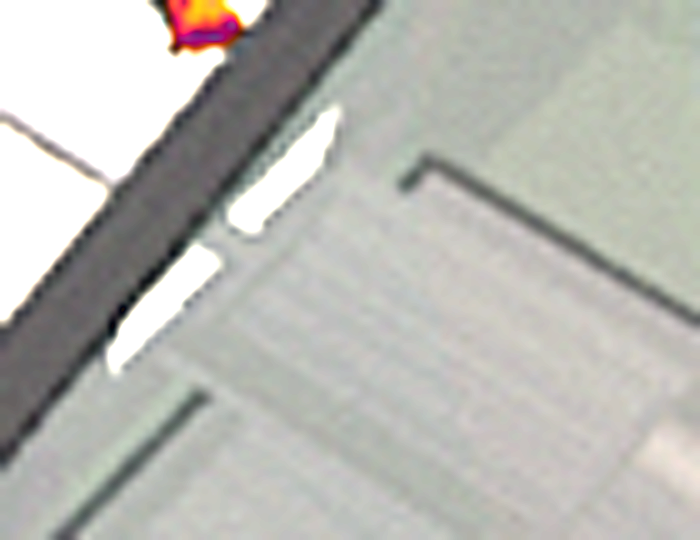

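step_arm(series=[{"dr":[0,0,-0.02],"offset":[-0.01,0.2,0],"jaw":10},{"dr":[0,0,0],"offset":[-0.025,0.4,0],"jaw":10},{"dr":[0,0,0],"offset":[-0.025,0.4,0],"jaw":10},{"dr":[0,0,0],"offset":[-0.02,0.3,0],"jaw":10},{"dr":[0,0,0],"offset":[0,0,0],"jaw":10}])

```text
time: 28.93
ee_pos: [525.3, 8.1, 147.5]
ee_rot: [3.14, -0.001, 1.656]
wrist_force: [0.2, 0.5, -0.5]
grip_width: 20.8
```

```bash
python3 - <<'E'
from h import *
y=env.get_obs()['ee_pos'][1]
fix(1.658,0,[527.3-.067*(y+26.9),y,147])
f=env.grab_frame('side');cv2.imwrite('pics/side23f.png',f)
g=f[250:345,370:470]
cv2.imwrite('pics/zs23.png',cv2.convertScaleAbs(cv2.resize(g,None,fx=7,fy=6,interpolation=cv2.INTER_CUBIC),alpha=1.6,beta=-40))
E
```

```text
t 28.93 pos [525.3   8.1 147.5] dr [-0.01  0.02  0.03] F [ 0.2  0.5 -0.5] w 20.8
doff [-0.01  0.   -0.02]
```

View pics/zs23.png

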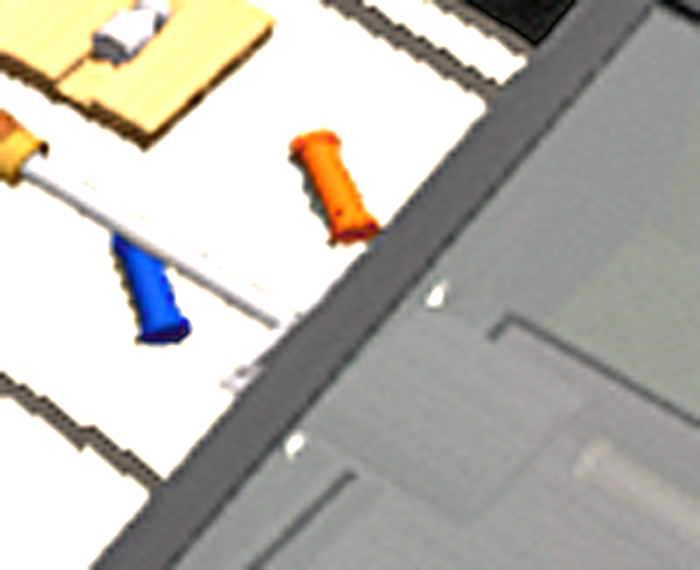

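Light shows at both slot ends, so the trough is centred in the slot. Continuing out.

step_arm(series=[{"dr":[0,0,0.03],"offset":[-0.02,0.3,0],"jaw":10},{"dr":[0,0,0],"offset":[-0.025,0.4,0],"jaw":10},{"dr":[0,0,0],"offset":[-0.025,0.4,0],"jaw":10},{"dr":[0,0,0],"offset":[-0.02,0.3,0],"jaw":10},{"dr":[0,0,0],"offset":[0,0,0],"jaw":10}])

```text
time: 29.4
ee_pos: [522.8, 46.2, 147.5]
ee_rot: [3.14, -0.0, 1.658]
wrist_force: [0.4, 0.1, -1.4]
grip_width: 20.9
```

```bash
python3 - <<'E'
from h import *
y=env.get_obs()['ee_pos'][1]
fix(1.658,0,[527.3-.067*(y+26.9),y,147])
E
```

```text
t 29.4 pos [522.8  46.2 147.5] dr [-0.01  0.02 -0.  ] F [ 0.4  0.1 -1.4] w 20.9
doff [-0.01  0.   -0.02]
```

step_arm(series=[{"dr":[0,0,0],"offset":[-0.02,0.3,0],"jaw":10},{"dr":[0,0,0],"offset":[-0.025,0.5,0],"jaw":10},{"dr":[0,0,0],"offset":[-0.025,0.5,0],"jaw":10},{"dr":[0,0,0],"offset":[-0.03,0.6,0],"jaw":10},{"dr":[0,0,0],"offset":[-0.02,0.4,0],"jaw":10},{"dr":[0,0,0],"offset":[0,0,0],"jaw":10}])

```text
time: 29.9
ee_pos: [519.4, 107.7, 147.6]
ee_rot: [3.139, 0.0, 1.657]
wrist_force: [1.1, 1.4, -1.2]
grip_width: 20.9
```

```bash
python3 - <<'E'
from h import *
fix(1.761,0,[465.5,175.5,120])
f=env.grab_frame('top');cv2.imwrite('pics/top24f.png',f)
cv2.imwrite('pics/z24.png',cv2.resize(f[215:300,390:490],None,fx=7.5,fy=7,interpolation=cv2.INTER_CUBIC))
E
```

```text
t 29.9 pos [519.4 107.7 147.6] dr [-0.    0.03  1.19] F [ 1.1  1.4 -1.2] w 20.9
doff [-2.16  2.71 -1.1 ]
```

View pics/z24.png

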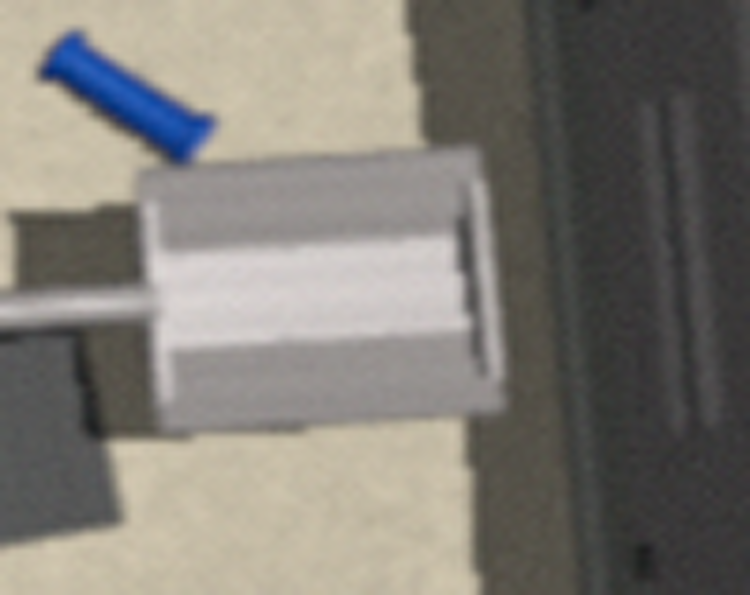

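```bash
python3 - <<'E'
from h import *
o=env.get_obs(); z=o['ee_pos'][2]-5+4
T=lambda v:(np.array(v)+.5)/[7.5,7]-.5+[390,215]
W={k:atz('top',T(v),z) for k,v in dict(BL=(140,175),FL=(480,150),FR=(503,408),BR=(160,430)).items()}
m=sum(W.values())/4; ax=W['FL']+W['FR']-W['BL']-W['BR'];yaw=np.arctan2(ax[1],ax[0])
d=m-o['ee_pos'];print(m.round(1),np.degrees(yaw),'tool',np.degrees(o['ee_rot'][2])-180,'d',d,np.hypot(*d[:2]),np.degrees(np.arctan2(d[1],d[0])))
E
```

```text
[531.2 -76.8 146.6] -86.23892376332601 tool -85.05520106398994 d [  11.764338   -183.52743591   -1.        ] 183.90410376649973 -86.33228694383
```

step_arm(series=[{"dr":[0,0,0.1],"offset":[-0.2,0.25,0],"jaw":10},{"dr":[0,0,0.22],"offset":[-0.36,0.45,0],"jaw":10},{"dr":[0,0,0.22],"offset":[-0.36,0.45,0],"jaw":10},{"dr":[0,0,0.22],"offset":[-0.36,0.45,0],"jaw":10},{"dr":[0,0,0.22],"offset":[-0.36,0.45,0],"jaw":10},{"dr":[0,0,0.22],"offset":[-0.3,0.35,0],"jaw":10},{"dr":[0,0,0.15],"offset":[-0.1,0.15,0],"jaw":10},{"dr":[0,0,0],"offset":[0,0,0],"jaw":10}])

```text
time: 30.62
ee_pos: [461.2, 173.4, 147.8]
ee_rot: [3.141, 0.001, 1.785]
wrist_force: [0.1, 0.3, -2.1]
grip_width: 21.2
```

```bash
python3 - <<'E'
from h import *
fix(1.782,0,[465.6,174.7,110])
E
```

```text
t 30.62 pos [461.2 173.4 147.8] dr [ 0.01  0.01 -0.03] F [ 0.1  0.3 -2.1] w 21.2
doff [ 0.18  0.05 -1.51]
```

step_arm(series=[{"dr":[0,0,-0.03],"offset":[0.16,0.05,0],"jaw":10},{"dr":[0,0,0],"offset":[0,0,-0.5],"jaw":10},{"dr":[0,0,0],"offset":[0,0,-0.5],"jaw":10},{"dr":[0,0,0],"offset":[0,0,-0.3],"jaw":10},{"dr":[0,0,0],"offset":[0,0,0],"jaw":10}])

```text
time: 31.03
ee_pos: [468.4, 174.2, 115.2]
ee_rot: [3.136, 0.001, 1.78]
wrist_force: [-0.4, 0.4, -1.4]
grip_width: 21.0
```

```bash
python3 - <<'E'
from h import *
fix(1.782,0,[465.6,174.7,80])
f=env.grab_frame('top');cv2.imwrite('pics/top25f.png',f)
cv2.imwrite('pics/z25.png',cv2.resize(f[230:320,320:430],None,fx=7,fy=6.5,interpolation=cv2.INTER_CUBIC))
E
```

```text
t 31.03 pos [468.4 174.2 115.2] dr [0.   0.06 0.02] F [-0.4  0.4 -1.4] w 21.0
doff [-0.11  0.02 -1.41]
```

View pics/z25.png

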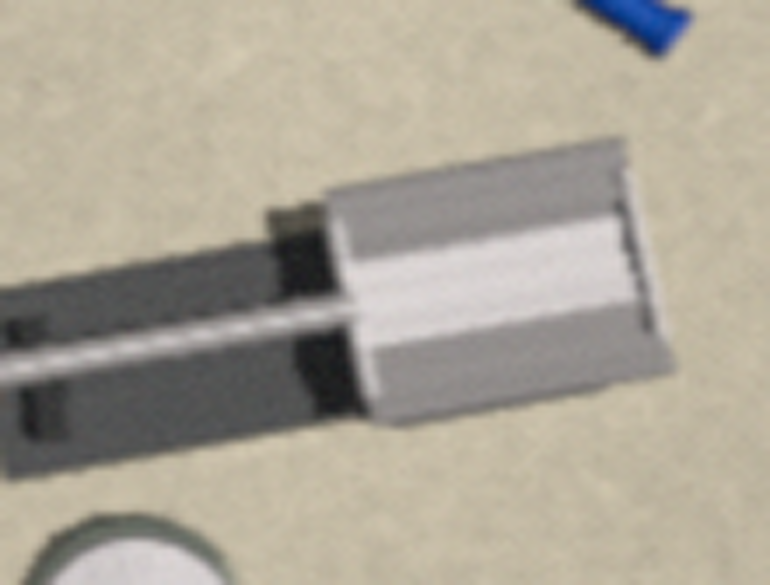

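step_arm(series=[{"dr":[0,0.06,0.02],"offset":[-0.12,0.02,-0.3],"jaw":10},{"dr":[0,0,0],"offset":[-0.04,0,-0.5],"jaw":10},{"dr":[0,0,0],"offset":[0,0,-0.3],"jaw":10},{"dr":[0,0,0],"offset":[0,0,0],"jaw":10}])

```text
time: 31.42
ee_pos: [465.9, 174.1, 87.8]
ee_rot: [3.139, -0.0, 1.78]
wrist_force: [0.2, -0.1, -1.7]
grip_width: 20.9
```

```bash
python3 - <<'E'
from h import *
fix(1.782,0,[465.6,174.7,79])
E
```

```text
t 31.42 pos [465.9 174.1  87.8] dr [-0.01  0.03  0.02] F [ 0.2 -0.1 -1.7] w 20.9
doff [-0.01  0.02 -0.35]
```

step_arm(series=[{"dr":[0,0.03,0],"offset":[0,0,-0.2],"jaw":10},{"dr":[0,0,0],"offset":[0,0,-0.12],"jaw":10},{"dr":[0,0,0],"offset":[0,0,-0.05],"jaw":10},{"dr":[0,0,0],"offset":[0,0,0],"jaw":10}])

```text
time: 31.75
ee_pos: [465.5, 173.8, 78.5]
ee_rot: [-3.14, -0.001, 1.779]
wrist_force: [-1.9, -0.6, 4.2]
grip_width: 21.2
```

step_arm(series=[{"dr":[0,0,0],"offset":[0,0,0],"jaw":24},{"dr":[0,0,0],"offset":[0,0,0],"jaw":30},{"dr":[0,0,0],"offset":[0,0,0],"jaw":40},{"dr":[0,0,0],"offset":[0,0,0],"jaw":50},{"dr":[0,0,0],"offset":[0,0,0],"jaw":50},{"dr":[0,0,0],"offset":[0,0,0.4],"jaw":50},{"dr":[0,0,0],"offset":[0,0,0.8],"jaw":50},{"dr":[0,0,0],"offset":[0,0.2,1],"jaw":50},{"dr":[0,0,0],"offset":[0,0.5,1],"jaw":50},{"dr":[0,0,0],"offset":[0,0.8,1],"jaw":50},{"dr":[0,0,0],"offset":[0,1,1],"jaw":50},{"dr":[0,0,0],"offset":[0,1,0.5],"jaw":50},{"dr":[0,0,0],"offset":[0,1,0],"jaw":50},{"dr":[0,0,0],"offset":[0,1,0],"jaw":50},{"dr":[0,0,0],"offset":[0,0,0],"jaw":50}])

```text
time: 33.0
ee_pos: [464.7, 314.3, 237.1]
ee_rot: [3.139, -0.005, 1.772]
wrist_force: [-0.0, 0.7, 0.2]
grip_width: 49.9
```

```bash
python3 - <<'E'
from h import *
print(env.get_obs()['time'])
f=env.grab_frame('top');cv2.imwrite('pics/top26f.png',f)
f2=env.grab_frame('side');cv2.imwrite('pics/side26f.png',f2)
a=cv2.resize(f[220:330,270:430],None,fx=5,fy=5,interpolation=cv2.INTER_CUBIC);cv2.imwrite('pics/z26.png',a)
a=cv2.resize(f2[200:380,250:500],None,fx=3.2,fy=3.2,interpolation=cv2.INTER_CUBIC);cv2.imwrite('pics/zs26.png',a)
for n in('glue_yellow','glue_white','nail_jar','offcut','brush','drum_mid','urn_mid'):
    for c in('side','top'): print(n,c,[(np.round(k['location'],1).tolist(),round(k['confidence'],2)) for k in env.pinpoint(c,n)[:2]])
E
```

```text
33.0
glue_yellow side []
glue_yellow top [([198.5, 314.1], 0.69), ([327.3, 287.1], 0.42)]
glue_white side [([323.1, 220.5], 0.7)]
glue_white top []
nail_jar side [([368.8, 248.8], 0.58), ([291.0, 310.0], 0.56)]
nail_jar top [([341.5, 323.9], 0.69)]
offcut side [([292.0, 238.8], 0.66)]
offcut top [([250.9, 249.1], 0.76)]
brush side [([248.3, 199.7], 0.62)]
brush top [([161.3, 247.4], 0.7)]
drum_mid side [([354.5, 233.5], 0.49)]
drum_mid top [([310.5, 188.2], 0.41)]
urn_mid side [([387.0, 252.6], 0.62)]
urn_mid top [([363.4, 184.6], 0.44)]
```

View pics/z26.png

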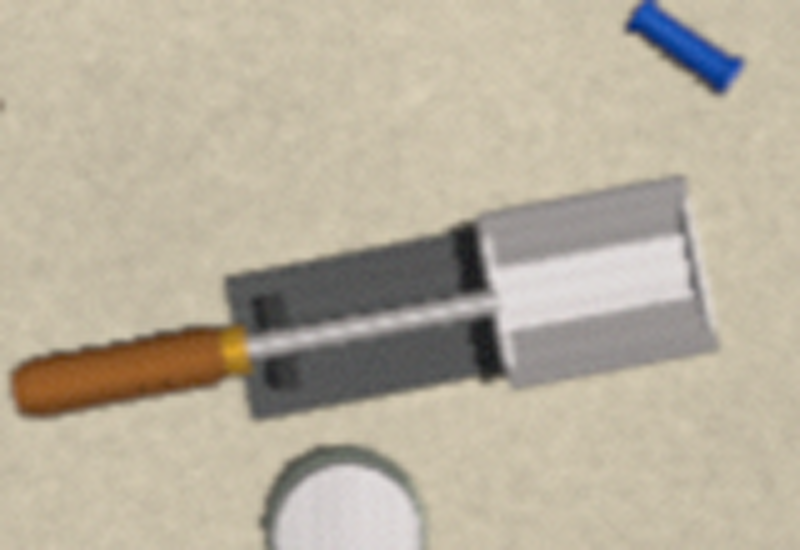

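View pics/zs26.png

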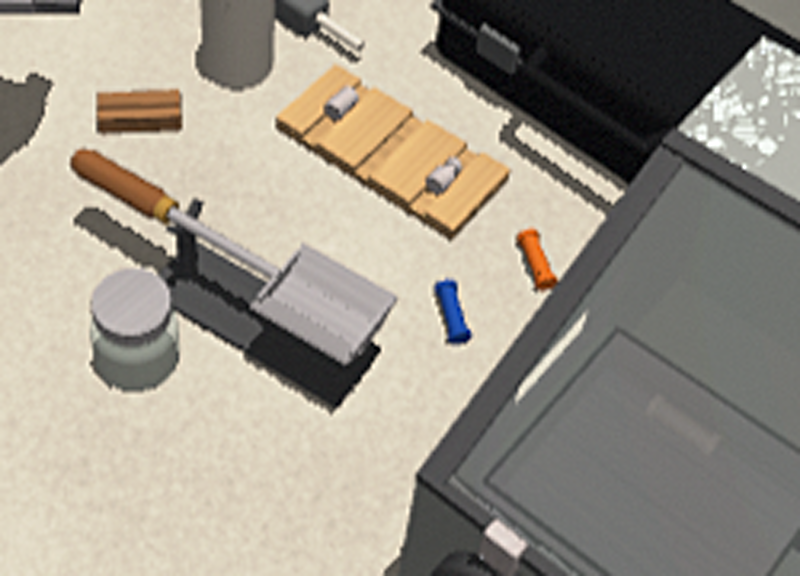

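View pics/top26f.png

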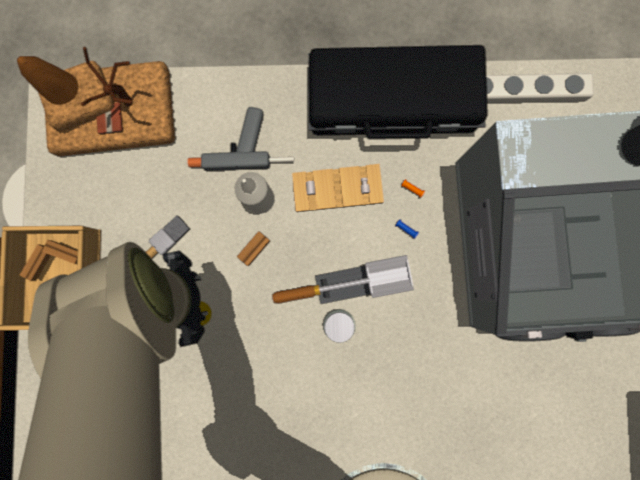

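step_arm(series=[{"dr":[0,0,0],"offset":[0.3,-0.3,1],"jaw":50},{"dr":[0,0,0],"offset":[0.6,-0.6,1],"jaw":50},{"dr":[0,0,0],"offset":[0.8,-0.8,0.5],"jaw":50},{"dr":[0,0,0],"offset":[1,-1,0],"jaw":50},{"dr":[0,0,0],"offset":[0.6,-0.6,0],"jaw":50},{"dr":[0,0,0],"offset":[0,0,0],"jaw":50}])

```text
time: 34.3
ee_pos: [548.7, 224.4, 301.0]
ee_rot: [-3.141, -0.0, 1.774]
wrist_force: [-0.5, 0.0, -0.3]
grip_width: 49.8
```

```bash
python3 - <<'E'
from h import *
a=cv2.imread('pics/side0.png');b=env.grab_frame('side');c=cv2.imread('pics/top0.png');d=env.grab_frame('top')
y0,y1,x0,x1=150,270,180,330
cv2.imwrite('pics/cmp_s.png',cv2.resize(np.hstack([a[y0:y1,x0:x1],b[y0:y1,x0:x1]]),None,fx=2.6,fy=2.6))
y0,y1,x0,x1=200,350,110,270
cv2.imwrite('pics/cmp_t.png',cv2.resize(np.hstack([c[y0:y1,x0:x1],d[y0:y1,x0:x1]]),None,fx=2.4,fy=2.4))
o=env.get_obs();print(o['time'],o['ee_pos'],o['qd'],o['wrist_force'])
E
```

```text
34.4 [546.14759689 227.16134802 300.1757818 ] [-0.03151697  0.00101135 -0.03014583  0.0155935  -0.00812555  0.00138204
 -0.01105273] [ 0.33552095 -0.00800199  0.23313627]
```

View pics/cmp_s.png

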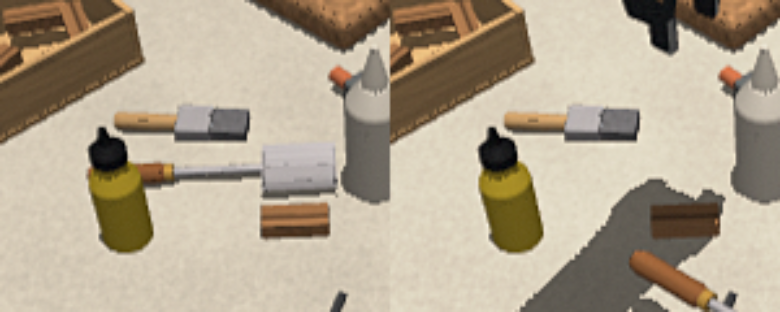

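View pics/cmp_t.png

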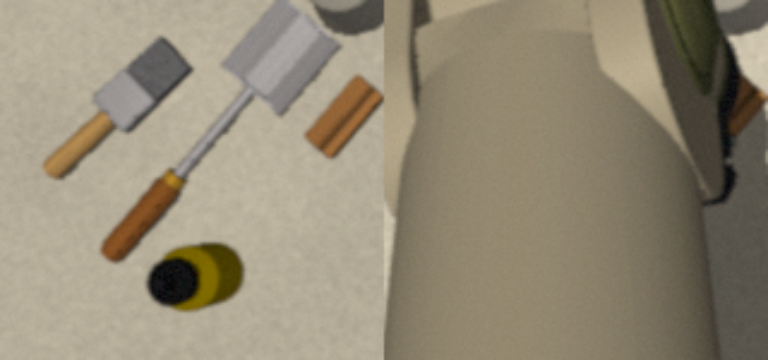

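The bottle, brush and offcut are at their original pixels, the boat is level and empty in its rest, and the column is in the basket. I'm handing in.

```bash
python3 -c "
from cell import env
print(env.sign_off())"
```

```text
the job is handed in; nothing more can be done
None
```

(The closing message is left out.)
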